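Fetch the ballast ring from behind the finishing supplies

ROBOT

A 6-joint arm with a two-finger parallel gripper is mounted at the origin on the work surface. World frame = base frame: x ahead of the robot, y to its left, z up, the work surface at z = 0. Lengths are in m, angles in rad, forces in N, time in s.
With the tool pointing down it reaches from about 0.25 to 0.725 m from the base axis. Payload 4 kg.
Tool frame: the origin (TCP) lies midway between the tips of the shut fingers; the grasp point (between the pads) lies 19 mm behind it; z points along the fingers, y is the line along which they close (so a half turn about z gives the same grasp; the last joint's range is limited). The gripper opens to 85 mm and grips with 20 to 120 N. Pads are 22 mm wide; open, the fingers measure 114 mm over their backs; the gripper's body (76 mm by 85 mm) begins 54 mm behind the grasp point. The pads swing forward as they close: fully open they stand 13 mm farther back than shut.
Start: joints at [1.234, 0.241, 0.005, 1.335, 0, 1.571], TCP at [0.165, 0.472, 0.231] pointing down, gripper open.
Joint ranges: [-2.72, 2.72], [-1.05, 1.87], [-1.09, 1.28], [-1.99, 2.15], [-1.42, 1.44], [-3.14, 3.14]. Speed limits (rad/s): [2.79, 2.79, 3.14, 3.14, 3.14, 3.14].

INTERFACE

Orientations are given as a unit quaternion [x, y, z, w].
In Python, from workcell import get_obs, camera, job_done, silhouettes gives the robot as it stands. The module is installed in compiled form; this text tells all that it offers.
- The arm moves only by the tool drive_tool, never from a script. Its argument "increments" is a list of rows, each a list of 3 entries, a list of its own where there are three numbers: the shift along the world's x, y, z in mm, then the turn, a rotation vector about the world's x, y, z in degrees, then the opening, from 0 (shut) to 1 (fully open). A call has 1 to 8 rows; each row shifts and turns the commanded pose from where the row before left it; what a row does not reach is not made up. A row lasts 1/12 s, in which the tool goes at most 41.7 mm and 7.16 degrees, less where a joint would pass 70% of its speed; a pose out of reach is approached as far as the arm can. A call is refused whole if a number of a shift passes 41.7 or a number of a turn 7.16, either way. A call with a gripper value outside its range is refused whole. The fingers move at their own pace and stop on an object; the grip force is fixed at half the most. Time passes only in rows, so rows that do not move let the fingers close. It gives the time, the measured TCP pose, the force, the opening and the grip force at its end, in the units of the state.
- get_obs(): the state, without advancing time (a new reading comes with each control period).
- camera(name): name is "scene" or "top" or "wrist"; returns a dict with "image" (420x560x3 uint8, red, green, blue), "K" (3x3 intrinsics, pixels), "k1" (the pictures are not rectified: a ray, as slopes to the right and down, at radius r is drawn at 1 + k1 r^2 times it, then the intrinsics apply), "view" (4x4, takes a point from world to camera coordinates). Camera axes: x right, y down, z forward; pixel columns grow to the right and rows downward; lengths in m; the calibration is good to about 2 mm. A picture is of the moment at which its call begins. There is no depth.
- job_done(): hands the job in; it is judged then, once.
Trained networks look in a picture, given as the dict that the camera call returned (one of the last four; its "shot" number tells which), for a name from the list of things; names that differ only in an ending like _2 or _b are one class to them, and where a whole thing is asked for, a point or a joint stands for the part that bears it (a point fixed in the world has none). Each returns a list of dicts, best first, with "conf" (0 to 1); they miss things now and then, are a little off and sometimes report something else, mostly with a low value. They report only what shows in the picture. A call takes as long as a camera call. They do not tell look-alikes from the thing itself.
- silhouettes(query, picture): "region" (420x560 bool, what is visible of it) and "bbox" ([left, top, right, bottom] in pixels, round what is visible of it).
The state is a dict: "clock": time; "joint_pos": joint angles; "joint_vel": joint speeds; "tau": joint torques, N m; "eef_pos": TCP position; "tool_rot": TCP orientation; "ft_force": force on the tool from outside, world axes, zero at the start; "ft_torque": the same for the moment, N m; "grip_width": finger opening in m; "grasp_force": force on a finger pad.
Only numpy, scipy, OpenCV 4.12 (cv2) and the standard library are available. Lean on these libraries where they do the work, as an engineer would, in place of code of your own. Each camera call takes 0.05 s, during which the arm holds its last target. There are 200 camera calls.

TASK

The steel ballast ring at the back of the plywood stock board is hemmed in by a bottle, a can and a jar. Stand all three of them on the black rubber mat first, so that all three are on it at once; then fetch the ring and slip it over the steel tube of the wooden lamp base so that it lies flat on the wood. Finally put the bottle, the can and the jar each back on the very spot on the board where it stood at the start, upright, and keep all three upright all the time.

Things in the scene. Friction and masses are not known exactly. Their poses are not given: they have to be found in the camera images.
- ring: Plain steel ballast ring lying flat, 54 mm outer and 38 mm inner diameter, 24 mm high, about 0.2 kg. Origin: centre of its underside; z up. It starts on the stock board between two of the three containers, with the third in front of it; only about 4 to 17 mm of space to each.
- bottle: White plastic glue bottle, round, with a narrow pointed grey nozzle: 56 mm diameter with straight sides up to 105 mm, then a shoulder; 150 mm high in all, about 0.24 kg, shut. Origin: centre of its underside; z up.
- can: Aluminium spray can with a grey band and a grey cap narrower than the can: 60 mm diameter with straight sides up to 110 mm, 138 mm high in all, about 0.28 kg. Origin: centre of its underside; z up.
- jar: Amber glass jar of wax with a flat steel lid as wide as the jar: 66 mm diameter, straight sides up to 122 mm, its full height, about 0.33 kg, shut. Origin: centre of its underside; z up.
- rack: Plywood stock board fixed to the bench, 170 (x) by 266 mm (y), floor 12 mm above the bench; far (+x) lip to 30 mm, side lips to 20 mm. Origin: centre of underside; x away from the robot, y left, z up. Dark discs flush in the floor at (35, 68), (35, -68), (-33, 0) mm carry bottle, can and jar in any arrangement, within 4 mm, and (35, 0) the ring. A loose wooden bead stands at its front left corner.
- mat: Black rubber mat, fixed flat on the bench, empty at the start, 320 mm (its x) by 130 mm (its y), 4 mm thick: the place to park things. It lies to the left or to the right of the stock board. Origin: centre of its underside; z up.
- lamp_base: Round wooden lamp base, fixed on the bench, on the other side of the stock board from the mat: 140 mm diameter, its flat top 15 mm above the bench, with an upright steel tube of 18 mm diameter in the middle that reaches 45 mm above the bench. Origin: centre of its underside; z up.
Things that resemble listed ones, but are neither listed nor needed, are in the scene too. Leave any purple, red or turquoise look-alike of the bottle alone.

How it is judged:
On the way, in this order (a step that is already met when the one before it is completed fails the run):
1. bottle, can and jar all stand on the mat, released (x of bottle in the frame of mat between -0.155 and 0.155 m and y of bottle in the frame of mat between -0.06 and 0.06 m and z of bottle in the frame of mat between -0.001 and 0.009 m and angle between each of bottle, can, jar's own z axis and vertical below 0.1 rad and linear speed of each of bottle, can, jar below 0.03 m/s and contact force between the fingers and bottle below 0.5 N and x of can in the frame of mat between -0.155 and 0.155 m and y of can in the frame of mat between -0.06 and 0.06 m and z of can in the frame of mat between -0.001 and 0.009 m and contact force between the fingers and can below 0.5 N and x of jar in the frame of mat between -0.155 and 0.155 m and y of jar in the frame of mat between -0.06 and 0.06 m and z of jar in the frame of mat between -0.001 and 0.009 m and contact force between the fingers and jar below 0.5 N), for 0.2 s.
2. the ring lies flat on the lamp base around its tube, released (horizontal distance between ring and lamp_base below 0.012 m and z of ring in the frame of lamp_base between 0.012 and 0.019 m and angle between ring's own z axis and vertical below 0.1 rad and linear speed of ring below 0.03 m/s and contact force between the fingers and ring below 0.5 N), for 0.2 s.
3. bottle, can and jar are each back where they stood (distance of each of bottle, can, jar from where it was at the start of the episode below 0.015 m and angle between each of bottle, can, jar's own z axis and vertical below 0.1 rad and linear speed of each of bottle, can, jar below 0.03 m/s and contact force between the fingers and bottle below 0.5 N and contact force between the fingers and can below 0.5 N and contact force between the fingers and jar below 0.5 N), for 0.2 s.
At the end, for the whole second after the job is handed in: The ring lies flat on the wooden lamp base around its tube; the bottle, the can and the jar each stand upright on the stock board within 15 mm of where that same one stood at the start; all are released and at rest (all of step 2 and all of step 3); the robot touches nothing.
It fails at once if the bottle is tipped by more than about 30 degrees (angle between bottle's own z axis and vertical above 0.52 rad).
It fails at once if the can is tipped by more than about 30 degrees (angle between can's own z axis and vertical above 0.52 rad).
It fails at once if the jar is tipped by more than about 30 degrees (angle between jar's own z axis and vertical above 0.52 rad).
It also fails if it takes over 147 s, if anything falls off the work surface, if the arm or the gripper's body presses on something with over 40 N, if the wrist force passes 120 N, or if a joint passes its speed limit or range.

## Working session

There is one attempt and no reset: what is moved stays moved. The work goes in short steps, Python scripts to look and compute and a tool call to move; the robot and the scene stay as the last step left them, time stands still between calls to the robot, and variables do not carry over. Pictures are saved under pics/ and viewed, at most 14 in all, crops included, and the job is handed in when it is done.

Besides the shell and the picture viewer there is one more tool, called after ">>>" by a JSON object that holds its "op" and its "data", one argument or row to a line. drive_tool: Moves the arm, as the interface text tells. Its arguments: {"type":"object","properties":{"increments":{"type":"array"}},"required":["increments"]}

```bash
mkdir -p pics; cat > h.py <<'E'
import numpy as np, cv2
from workcell import *
def px(c,P):
    P=np.atleast_2d(P); p=(c["view"]@np.c_[P,np.ones(len(P))].T)[:3]; s=p[:2]/p[2]; s=s*(1+c["k1"]*(s**2).sum(0))
    return (c["K"][:2,:2]@s).T+c["K"][:2,2]
def ground(c,uv,z):
    d=(np.array(uv,float)-c["K"][:2,2])/np.diag(c["K"])[:2]; s=d.copy()
    for _ in range(20): s=d/(1+c["k1"]*(s@s))
    R=c["view"][:3,:3];t=c["view"][:3,3]; o=-R.T@t; r=R.T@np.r_[s,1]
    return (o+r*(z-o[2])/r[2])[:2]
def save(n,im): cv2.imwrite(f"pics/{n}.png",im[:,:,::-1])
E
python3 - <<'E'
from h import *
o=get_obs(); print(o["clock"],o["eef_pos"],o["tool_rot"])
for n in("top","scene"):
    c=camera(n); save(n,c["image"]); print(n,c["K"].tolist(),c["k1"],np.round(-c["view"][:3,:3].T@c["view"][:3,3],3))
    for q in("ring","bottle","can","jar","rack","mat","lamp_base"):
        for s in silhouettes(q,c)[:4]:
            ys,xs=np.nonzero(s["region"]); print(q,round(s["conf"],2),s["bbox"],len(xs),xs.mean().round(1),ys.mean().round(1))
E
```

```text
0.0 [0.16500338 0.47131066 0.23038468] [ 1.67592415e-01  9.85855788e-01 -1.05338763e-03 -1.92439511e-04]
top [[407.09210795955727, 0.0, 284.1584664439492], [0.0, 407.09210795955727, 204.58564592253884], [0.0, 0.0, 1.0]] -0.08801499638818333 [ 0.465 -0.015  0.918]
ring 0.65 [276.8, 170.2, 304.3, 194.7] 332 290.9 181.5
bottle 0.96 [175.6, 140.3, 212.4, 175.0] 903 194.9 157.3
bottle 0.93 [358.8, 116.7, 390.4, 154.0] 852 375.4 136.4
bottle 0.7 [277.2, 192.6, 308.1, 226.3] 825 292.5 209.3
bottle 0.67 [307.1, 158.8, 337.1, 195.6] 802 321.5 174.2
can 0.59 [278.3, 191.7, 309.8, 228.2] 824 292.6 209.0
jar 0.86 [236.0, 159.9, 278.5, 199.8] 1206 257.0 179.5
rack 0.59 [230.7, 155.5, 352.7, 243.9] 5866 294.4 204.4
mat 0.6 [391.1, 177.6, 457.3, 325.8] 8265 423.8 251.5
mat 0.34 [232.0, 153.7, 350.1, 242.5] 5666 294.5 204.9
lamp_base 0.92 [130.4, 229.2, 190.5, 290.4] 3051 159.3 257.1
scene [[460.5995102510202, 0.0, 277.84910272004373], [0.0, 460.5995102510202, 206.99638219383905], [0.0, 0.0, 1.0]] -0.1414462768146789 [1.137 0.376 0.833]
ring 0.88 [243.6, 223.0, 272.9, 246.4] 428 258.3 233.2
bottle 0.94 [216.4, 179.1, 246.3, 231.0] 1155 231.8 208.1
bottle 0.87 [315.2, 261.5, 348.1, 313.9] 1427 329.7 289.7
bottle 0.79 [298.6, 141.4, 331.3, 194.4] 1071 314.9 171.1
bottle 0.64 [150.7, 183.7, 179.8, 236.5] 1184 164.6 211.5
can 0.91 [259.3, 166.5, 291.9, 223.1] 1047 274.1 190.6
jar 0.75 [271.7, 202.0, 306.6, 260.8] 1740 286.9 230.7
rack 0.86 [197.7, 176.7, 339.6, 279.4] 3668 268.9 236.4
mat 0.75 [139.6, 109.0, 258.5, 196.5] 4282 200.3 152.0
mat 0.31 [243.6, 222.5, 274.1, 244.9] 393 258.8 233.5
lamp_base 0.7 [384.0, 223.6, 444.1, 280.9] 2794 411.7 253.1
lamp_base 0.17 [260.8, 168.3, 292.7, 223.8] 1049 274.0 191.5
```

```bash
python3 - <<'E'
import cv2
a=cv2.imread("pics/top.png")[100:340,110:470];b=cv2.imread("pics/scene.png")
cv2.imwrite("pics/topc.png",cv2.resize(a,None,fx=2.2,fy=2.2,interpolation=cv2.INTER_CUBIC))
E
```

```text
(no output)
```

View pics/topc.png

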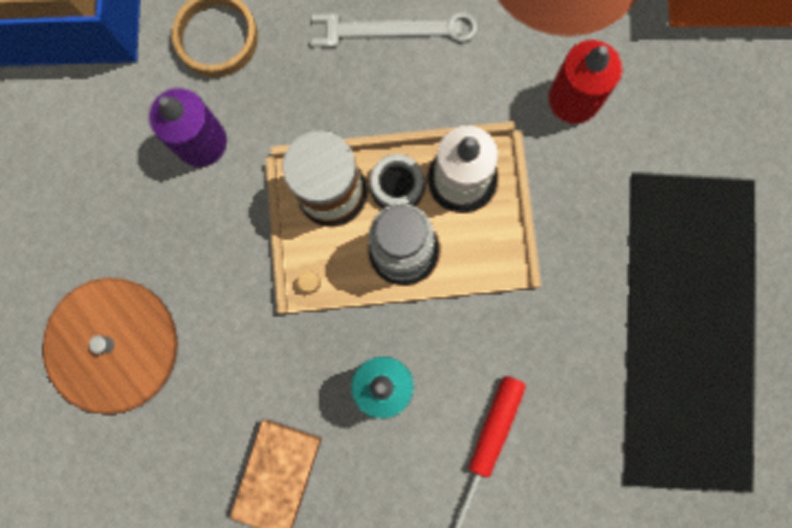

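View pics/scene.png

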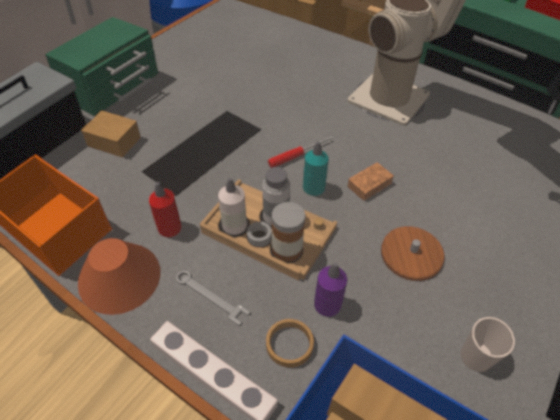

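The top view shows the white bottle at (322,175), the jar at (257,179), the can at (292,209) and the ring at (291,181). Look-alikes to avoid are the red bottle (375,136), purple bottle (195,157) and turquoise bottle (284,276), plus a tan hoop at (207,116) that could be taken for the ring. The mat is on the right and the lamp base on the left. The crop confirms the choice: the white bottle with the grey nozzle, and the steel ring.

```bash
cat >> h.py <<'E'
from scipy.optimize import least_squares
A=np.linspace(0,2*np.pi,60)
def circ(r,z): return np.c_[r*np.cos(A),r*np.sin(A),0*A+z]
M=dict(bottle=np.r_[circ(.028,0),circ(.028,.105),circ(.003,.15)],can=np.r_[circ(.03,0),circ(.03,.11),circ(.02,.138)],
 jar=np.r_[circ(.033,0),circ(.033,.122)],ring=np.r_[circ(.027,0),circ(.027,.024)],lamp_base=np.r_[circ(.07,0),circ(.07,.015),circ(.009,.045)])
def fit(n,c,bb,z,x0):
    def f(p):
        u=px(c,M[n]+[p[0],p[1],z]); return np.r_[u.min(0),u.max(0)]-bb
    s=least_squares(f,x0,loss="soft_l1"); return s.x,s.fun
E
python3 - <<'E'
from h import *
cs={n:camera(n) for n in("top","scene")}
near=dict(bottle=[(322,175),(232,208)],can=[(292,209),(274,191)],jar=[(257,179),(287,231)],ring=[(291,181),(258,233)],lamp_base=[(159,257),(412,253)])
for n in near:
    z=0 if n=="lamp_base" else .012
    for (k,c),g in zip(cs.items(),near[n]):
        L=[s for s in silhouettes(n,c) if np.hypot(*(np.array(s["bbox"]).reshape(2,2).mean(0)-g))<12]
        if L:
            p,r=fit(n,c,np.array(L[0]["bbox"]),z,ground(c,g,z+.05)); print(n,k,p.round(4),r.round(1))
c=cs["top"]
for n,z in(("mat",.004),("rack",.012)):
    s=silhouettes(n,c)
    for s in s[:1]:
        m=s["region"].astype(np.uint8)
        h=cv2.findContours(m,0,1)[0]; h=max(h,key=cv2.contourArea)
        P=np.array([ground(c,q[0],z) for q in h],np.float32); 
        r=cv2.minAreaRect(P*1000); print(n,r, cv2.boxPoints(r).round(0).tolist())
# rack front corners from crop
for u in((279,313),(540,287),(267,155),(518,122)):
    uv=np.array(u)/2.2+[110,100]; print(u,ground(c,uv,.012).round(3),ground(c,uv,.02).round(3),ground(c,uv,.03).round(3))
for u in((383,392),):print("teal",ground(c,np.array(u)/2.2+[110,100],.1))
E
```

```text
bottle top [ 0.6605 -0.0714] [ 0.2 -0.8 -0.1  0.9]
bottle scene [ 0.6624 -0.0662] [ 1.2 -0.3 -1.5  0.3]
can top [ 0.5811 -0.0117] [ 0.5 -0.3 -0.5  0.3]
can scene [ 0.5848 -0.0075] [ 1.6 -2.2 -1.6  2.3]
jar top [0.6509 0.0697] [ 1.6  0.2 -3.8 -0.2]
jar scene [0.652 0.067] [-1.3  0.   1.4 -0.1]
ring top [ 0.6549 -0.0053] [-0.  -2.2  0.   2.2]
ring scene [ 0.6585 -0.0011] [ 3.3  0.7 -4.4 -0.6]
lamp_base top [0.4898 0.2973] [-2.  -0.6  1.7  0.6]
lamp_base scene [0.4892 0.2953] [-2.   0.7  2.1 -0.7]
mat ((505.005126953125, -299.8935241699219), (131.92822265625, 320.9232177734375), 85.84512329101562) [[340.0, -354.0], [660.0, -377.0], [670.0, -246.0], [350.0, -222.0]]
(279, 313) [0.524 0.119] [0.523 0.118] [0.523 0.116]
(540, 287) [ 0.548 -0.146] [ 0.547 -0.145] [ 0.546 -0.143]
(267, 155) [0.689 0.134] [0.687 0.132] [0.684 0.131]
(518, 122) [ 0.721 -0.129] [ 0.718 -0.128] [ 0.716 -0.126]
teal [0.44626946 0.01108698]
```

>>> {"op": "drive_tool", "data": {
  "increments": [
    [[26, -30, 0], [0, 0, 1.5], 1],
    [[26, -30, 0], [0, 0, 1.5], 1],
    [[26, -30, 0], [0, 0, 1.5], 1],
    [[26, -30, 0], [0, 0, 1.5], 1],
    [[26, -30, 0], [0, 0, 1.5], 1],
    [[26, -30, 0], [0, 0, 1.5], 1],
    [[26, -30, 0], [0, 0, 1.5], 1],
    [[26, -30, 0], [0, 0, 1.5], 1]
  ]
}}

```text
clock: 2.17
eef_pos: [0.3742, 0.2303, 0.2316]
tool_rot: [0.063, 0.998, 0.0, 0.0]
ft_force: [1.3, 1.0, 0.1]
grip_width: 0.0856
grasp_force: 0.0
```

>>> {"op": "drive_tool", "data": {
  "increments": [
    [[26, -30, 0], [0, 0, 1.5], 1],
    [[26, -30, 0], [0, 0, 1.5], 1],
    [[26, -30, 0], [0, 0, 1.5], 1],
    [[26, -30, 0], [0, 0, 1.5], 1],
    [[26, -30, 0], [0, 0, 1.5], 1],
    [[26, -30, 0], [0, 0, 1.5], 1],
    [[26, -30, 0], [0, 0, 1.5], 1],
    [[0, 0, 0], [0, 0, 0], 1]
  ]
}}

```text
clock: 2.83
eef_pos: [0.5591, 0.0165, 0.2303]
tool_rot: [-0.025, 1.0, -0.001, 0.001]
ft_force: [-0.4, 0.5, 0.7]
grip_width: 0.0855
grasp_force: 0.0
```

```bash
cat >> h.py <<'E'
def st():
    o=get_obs(); x,y=o["tool_rot"][:2]; print(round(o["clock"],2),(o["eef_pos"]*1000).round(1),"phi",round(np.degrees(2*np.arctan2(y,x))-90,1),"q",np.round(o["tool_rot"],3),"j",np.round(o["joint_pos"],2),"w",np.round(o["grip_width"]*1000,1),o["grasp_force"],np.round(o["ft_force"],1)); return o
E
python3 - <<'E'
from h import *
st(); c=camera("wrist"); save("w1",c["image"])
for n,p in dict(bottle=(.661,-.069,.012+.15),can=(.583,-.01,.15),jar=(.651,.068,.134),ring=(.656,-.003,.036)).items(): print(n,px(c,p).round(0))
E
```

```text
2.83 [559.1  16.5 230.3] phi 92.8 q [-0.025  1.    -0.001  0.001] j [ 0.03  0.36  0.16  1.38 -0.   -0.02] w 85.5 0.0 [-0.4  0.5  0.7]
bottle [[161. 338.]]
can [[239. 244.]]
jar [[332. 315.]]
ring [[256. 264.]]
```

View pics/w1.png

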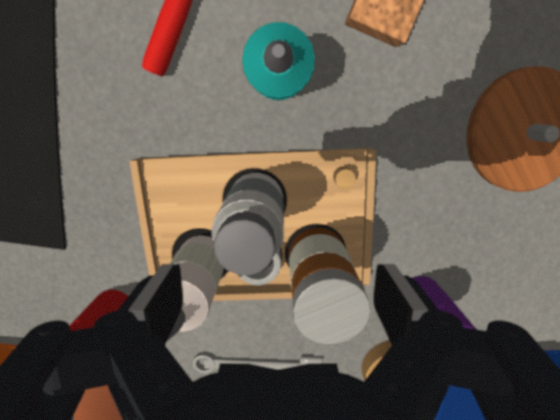

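The wrist view shows the can cap at (243,247) and the jar lid at (331,310), both within 5 px of my prediction. The teal bottle (278,58) is well clear. The estimates hold.

>>> {"op": "drive_tool", "data": {
  "increments": [
    [[24, -26, 0], [0, 0, 1.9], 1],
    [[0, 0, 0], [0, 0, 0], 1],
    [[0, 0, -30], [0, 0, 0], 1],
    [[0, 0, -30], [0, 0, 0], 1],
    [[0, 0, -30], [0, 0, 0], 1],
    [[0, 0, -30], [0, 0, 0], 1],
    [[0, 0, -25], [0, 0, 0], 1],
    [[0, 0, 0], [0, 0, 0], 1]
  ]
}}

```text
clock: 3.55
eef_pos: [0.5742, -0.003, 0.0808]
tool_rot: [-0.045, 0.999, 0.0, -0.006]
ft_force: [-1.2, 0.4, -1.1]
grip_width: 0.0854
grasp_force: 0.0
```

>>> {"op": "drive_tool", "data": {
  "increments": [
    [[0, 0, 0], [0, 0, 0], 0],
    [[0, 0, 0], [0, 0, 0], 0],
    [[0, 0, 0], [0, 0, 0], 0],
    [[0, 0, 0], [0, 0, 0], 0],
    [[0, 0, 0], [0, 0, 0], 0],
    [[0, 0, 0], [0, 0, 0], 0],
    [[0, 0, 0], [0, 0, 0], 0],
    [[0, 0, 0], [0, 0, 0], 0]
  ]
}}

```text
clock: 4.22
eef_pos: [0.5811, -0.0041, 0.0889]
tool_rot: [-0.044, 0.999, -0.0, 0.003]
ft_force: [-0.3, -1.1, 7.5]
grip_width: 0.0587
grasp_force: 65.2
```

>>> {"op": "drive_tool", "data": {
  "increments": [
    [[0, 0, 10], [0, 0, 0], 0],
    [[0, 0, 20], [0, 0, 0], 0],
    [[0, 0, 25], [0, 0, 0], 0],
    [[0, 0, 30], [0, 0, 0], 0],
    [[0, 0, 30], [0, 0, 0], 0],
    [[0, 0, 25], [0, 0, 0], 0],
    [[0, 0, 0], [0, 0, 0], 0],
    [[0, 0, 0], [0, 0, 0], 0]
  ]
}}

```text
clock: 4.88
eef_pos: [0.5799, -0.0039, 0.228]
tool_rot: [-0.045, 0.999, 0.0, 0.002]
ft_force: [-0.3, 0.0, -3.5]
grip_width: 0.059
grasp_force: 65.0
```

```bash
python3 - <<'E'
from h import *
st(); c=camera("scene"); save("s2",cv2.resize(c["image"][80:300,100:380],None,fx=2.5,fy=2.5))
E
```

```text
4.88 [579.9  -3.9 228. ] phi 95.1 q [-0.045  0.999  0.     0.002] j [-0.01  0.4   0.22  1.39  0.   -0.1 ] w 59.0 64.96367812156677 [-0.3  0.  -3.5]
```

View pics/s2.png

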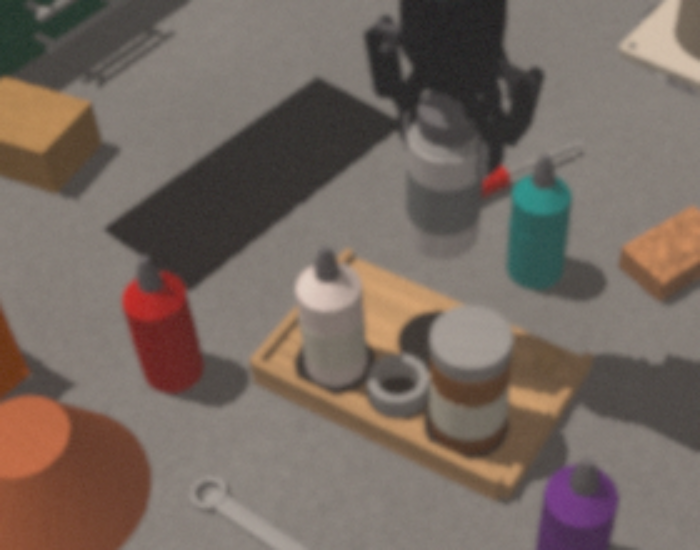

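The can is held upright at (440,180). The bottle, ring and jar are undisturbed.

>>> {"op": "drive_tool", "data": {
  "increments": [
    [[-15, -24, 0], [0, 0, 0], 0],
    [[-20, -32, 0], [0, 0, 0], 0],
    [[-20, -32, 0], [0, 0, 0], 0],
    [[-20, -32, 0], [0, 0, 0], 0],
    [[-20, -32, 0], [0, 0, 0], 0],
    [[-20, -32, 0], [0, 0, 0], 0],
    [[-20, -32, 0], [0, 0, 0], 0],
    [[-20, -32, 0], [0, 0, 0], 0]
  ]
}}

```text
clock: 5.6
eef_pos: [0.4215, -0.2524, 0.2238]
tool_rot: [-0.045, 0.999, 0.002, -0.002]
ft_force: [0.7, -0.6, -2.8]
grip_width: 0.0587
grasp_force: 65.0
```

>>> {"op": "drive_tool", "data": {
  "increments": [
    [[-15, -24, 0], [0, 0, 0], 0],
    [[-10, -16, 0], [0, 0, 0], 0],
    [[0, 0, 0], [0, 0, 0], 0],
    [[0, 0, -30], [0, 0, 0], 0],
    [[0, 0, -35], [0, 0, 0], 0],
    [[0, 0, -30], [0, 0, 0], 0],
    [[0, 0, -20], [0, 0, 0], 0],
    [[0, 0, -15], [0, 0, 0], 0]
  ]
}}

```text
clock: 6.27
eef_pos: [0.3965, -0.2893, 0.0918]
tool_rot: [-0.045, 0.999, 0.003, -0.003]
ft_force: [-0.6, -0.8, -2.2]
grip_width: 0.0582
grasp_force: 65.2
```

>>> {"op": "drive_tool", "data": {
  "increments": [
    [[0, 0, 0], [0, 0, 0], 0],
    [[0, 0, 0], [0, 0, 0], 0]
  ]
}}

```text
clock: 6.43
eef_pos: [0.3978, -0.2904, 0.0943]
tool_rot: [-0.045, 0.999, 0.002, -0.002]
ft_force: [0.0, -0.1, -3.1]
grip_width: 0.0586
grasp_force: 65.1
```

>>> {"op": "drive_tool", "data": {
  "increments": [
    [[0, 0, -8], [0, 0, 0], 0],
    [[0, 0, -4], [0, 0, 0], 0],
    [[0, 0, 0], [0, 0, 0], 0],
    [[0, 0, 0], [0, 0, 0], 0]
  ]
}}

```text
clock: 6.77
eef_pos: [0.3994, -0.2921, 0.0846]
tool_rot: [-0.045, 0.999, -0.0, 0.0]
ft_force: [0.3, -0.3, -2.0]
grip_width: 0.0586
grasp_force: 65.1
```

>>> {"op": "drive_tool", "data": {
  "increments": [
    [[0, 0, -3], [0, 0, 0], 0],
    [[0, 0, 0], [0, 0, 0], 0],
    [[0, 0, 0], [0, 0, 0], 0]
  ]
}}

```text
clock: 7.02
eef_pos: [0.3992, -0.2922, 0.0815]
tool_rot: [-0.044, 0.999, -0.0, 0.0]
ft_force: [0.1, 0.6, -2.9]
grip_width: 0.0586
grasp_force: 65.1
```

>>> {"op": "drive_tool", "data": {
  "increments": [
    [[0, 0, -2], [0, 0, 0], 0],
    [[0, 0, 0], [0, 0, 0], 0],
    [[0, 0, 0], [0, 0, 0], 0]
  ]
}}

```text
clock: 7.27
eef_pos: [0.3999, -0.2924, 0.0809]
tool_rot: [-0.045, 0.999, -0.0, 0.001]
ft_force: [-2.5, 1.2, 7.1]
grip_width: 0.0586
grasp_force: 65.4
```

>>> {"op": "drive_tool", "data": {
  "increments": [
    [[0, 0, 0], [0, 0, 0], 1],
    [[0, 0, 0], [0, 0, 0], 1],
    [[0, 0, 0], [0, 0, 0], 1],
    [[0, 0, 0], [0, 0, 0], 1],
    [[0, 0, 10], [0, 0, 0], 1],
    [[0, 0, 30], [0, 0, 0], 1],
    [[0, 0, 35], [0, 0, 0], 1],
    [[0, 0, 35], [0, 0, 0], 1]
  ]
}}

```text
clock: 7.93
eef_pos: [0.3986, -0.2916, 0.1906]
tool_rot: [-0.045, 0.999, 0.001, -0.001]
ft_force: [1.5, -0.3, -1.1]
grip_width: 0.0854
grasp_force: 0.0
```

>>> {"op": "drive_tool", "data": {
  "increments": [
    [[0, 0, 40], [0, 0, 0], 1],
    [[29, 25, 0], [0, 0, 0], 1],
    [[29, 25, 0], [0, 0, 0], 1],
    [[29, 25, 0], [0, 0, 0], 1],
    [[29, 25, 0], [0, 0, 0], 1],
    [[29, 25, 0], [0, 0, 0], 1],
    [[29, 25, 0], [0, 0, 0], 1],
    [[29, 25, 0], [0, 0, 0], 1]
  ]
}}

```text
clock: 8.6
eef_pos: [0.6034, -0.1156, 0.2301]
tool_rot: [-0.045, 0.999, -0.0, 0.0]
ft_force: [1.2, -0.7, 0.1]
grip_width: 0.0853
grasp_force: 0.0
```

>>> {"op": "drive_tool", "data": {
  "increments": [
    [[29, 25, 0], [0, 0, 0], 1],
    [[26, 22, 0], [0, 0, 0], 1],
    [[0, 0, 0], [0, 0, 0], 1],
    [[0, 0, 0], [0, 0, 0], 1]
  ]
}}

```text
clock: 8.93
eef_pos: [0.658, -0.0683, 0.2283]
tool_rot: [-0.046, 0.999, 0.0, -0.001]
ft_force: [0.1, -0.0, -0.2]
grip_width: 0.0859
grasp_force: 0.0
```

```bash
python3 - <<'E'
from h import *
st(); c=camera("wrist"); save("w2",c["image"])
print(px(c,[(.661,-.069,.162),(.4,-.292,.142)]).round(0))
E
```

```text
8.93 [658.  -68.3 228.3] phi 95.3 q [-0.046  0.999  0.    -0.001] j [-0.1   0.58  0.51  1.5  -0.   -0.2 ] w 85.9 0.0 [ 0.1 -0.  -0.2]
[[ 275.  226.]
 [  -4. -161.]]
```

View pics/w2.png

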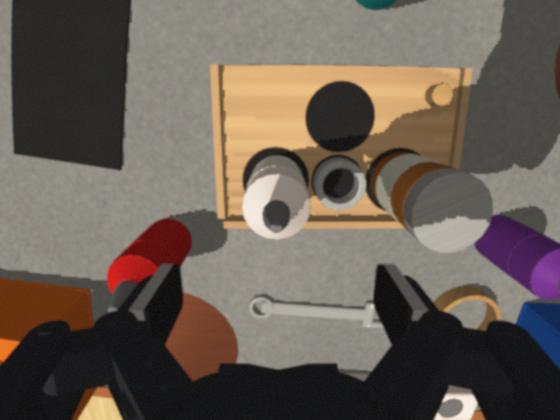

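The nozzle tip is at (275,214), against a prediction of (275,226). The empty can disc is at (341,117) and the ring centre at (340,183). I'll convert these.

```bash
python3 - <<'E'
from h import *
c=camera("wrist"); 
print("nozzle",ground(c,(275,214),.16).round(4),"disc can",ground(c,(341,117),.012).round(4),"ring",ground(c,(340,182),.036).round(4),"jar lid",ground(c,(447,206),.134).round(4))
for n in("bottle","jar","ring"):
    for s in silhouettes(n,c)[:3]:
        b=np.array(s["bbox"]); print(n,round(s["conf"],2),b, *[v.round(4) for v in fit(n,c,b,.012,(.65,0))])
for n,u in(("corners",(212,66)),("",(470,68)),("",(226,228))): print(ground(c,u,.02).round(3))
E
```

```text
nozzle [ 0.6523 -0.0709] disc can [ 0.5869 -0.0077] ring [ 0.6519 -0.004 ] jar lid [0.6426 0.0605]
bottle 0.85 [476.3 216.7 560.  296.5] [0.6983 0.1544] [-37.7789 -11.2961   1.2444   1.7468]
bottle 0.7 [244.3 160.3 310.8 236.8] [ 0.6597 -0.0685] [-1.5331 -6.6471  1.5307  1.7705]
bottle 0.7 [108.4 220.5 190.8 310.5] [ 0.7372 -0.1844] [-1.297  -8.2956  6.2531  1.349 ]
jar 0.64 [371.9 152.5 495.8 256.1] [0.6507 0.0696] [-0.3124  0.4703  0.2195 -0.3338]
ring 0.93 [311.3 155.6 368.3 212.9] [ 0.6563 -0.0021] [ 1.7269  1.5115 -1.4669 -1.9883]
[ 0.549 -0.144]
[0.524 0.117]
[ 0.72  -0.122]
```

>>> {"op": "drive_tool", "data": {
  "increments": [
    [[0, -1, -30], [0, 0, 0], 1],
    [[0, 0, -35], [0, 0, 0], 1],
    [[0, 0, -30], [0, 0, 0], 1],
    [[0, 0, -20], [0, 0, 0], 1],
    [[0, 0, -10], [0, 0, 0], 1],
    [[0, 0, -8], [0, 0, 0], 1],
    [[0, 0, 0], [0, 0, 0], 1],
    [[0, 0, 0], [0, 0, 0], 1]
  ]
}}

```text
clock: 9.85
eef_pos: [0.6579, -0.0716, 0.0977]
tool_rot: [-0.044, 0.999, -0.0, 0.001]
ft_force: [-0.3, 0.7, 0.3]
grip_width: 0.0853
grasp_force: 0.0
```

>>> {"op": "drive_tool", "data": {
  "increments": [
    [[0, 0, 0], [0, 0, 0], 0],
    [[0, 0, 0], [0, 0, 0], 0],
    [[0, 0, 0], [0, 0, 0], 0],
    [[0, 0, 0], [0, 0, 0], 0],
    [[0, 0, 0], [0, 0, 0], 0],
    [[0, 0, 0], [0, 0, 0], 0],
    [[0, 0, 0], [0, 0, 0], 0],
    [[0, 0, 0], [0, 0, 0], 0]
  ]
}}

```text
clock: 10.52
eef_pos: [0.6587, -0.0708, 0.0986]
tool_rot: [-0.045, 0.999, -0.0, 0.002]
ft_force: [0.5, 2.5, 5.7]
grip_width: 0.0539
grasp_force: 63.7
```

>>> {"op": "drive_tool", "data": {
  "increments": [
    [[0, 0, 10], [0, 0, 0], 0],
    [[0, 0, 20], [0, 0, 0], 0],
    [[0, 0, 20], [0, 0, 0], 0],
    [[0, 0, 10], [0, 0, 0], 0],
    [[0, 0, 0], [0, 0, 0], 0],
    [[0, 0, 0], [0, 0, 0], 0]
  ]
}}

```text
clock: 11.02
eef_pos: [0.6574, -0.0712, 0.1564]
tool_rot: [-0.044, 0.999, -0.0, 0.0]
ft_force: [0.4, 0.2, -2.2]
grip_width: 0.0542
grasp_force: 63.7
```

>>> {"op": "drive_tool", "data": {
  "increments": [
    [[-6, -26, 0], [0, 0, 0], 0],
    [[-8, -36, 0], [0, 0, 0], 0],
    [[-8, -36, 0], [0, 0, 0], 0],
    [[-8, -36, 0], [0, 0, 0], 0],
    [[-8, -36, 0], [0, 0, 0], 0],
    [[-8, -36, 0], [0, 0, 0], 0],
    [[-6, -30, 0], [0, 0, 0], 0],
    [[0, 0, 0], [0, 0, 0], 0]
  ]
}}

```text
clock: 11.68
eef_pos: [0.6019, -0.3136, 0.1536]
tool_rot: [-0.041, 0.999, -0.001, -0.002]
ft_force: [0.7, 0.2, -2.9]
grip_width: 0.0536
grasp_force: 64.2
```

>>> {"op": "drive_tool", "data": {
  "increments": [
    [[0, 0, -20], [0, 0, 0], 0],
    [[0, 0, -25], [0, 0, 0], 0],
    [[0, 0, -15], [0, 0, 0], 0],
    [[0, 0, 0], [0, 0, 0], 0],
    [[0, 0, 0], [0, 0, 0], 0],
    [[0, 0, 0], [0, 0, 0], 0]
  ]
}}

```text
clock: 12.18
eef_pos: [0.6051, -0.307, 0.0958]
tool_rot: [-0.045, 0.999, 0.0, -0.0]
ft_force: [-0.3, -0.7, -2.5]
grip_width: 0.0537
grasp_force: 66.5
```

>>> {"op": "drive_tool", "data": {
  "increments": [
    [[0, 0, -5], [0, 0, 0], 0],
    [[0, 0, 0], [0, 0, 0], 0],
    [[0, 0, 0], [0, 0, 0], 0],
    [[0, 0, 0], [0, 0, 0], 0]
  ]
}}

```text
clock: 12.52
eef_pos: [0.6054, -0.3071, 0.0916]
tool_rot: [-0.045, 0.999, -0.0, 0.0]
ft_force: [0.5, -0.6, -2.8]
grip_width: 0.0538
grasp_force: 66.5
```

>>> {"op": "drive_tool", "data": {
  "increments": [
    [[0, 0, -2], [0, 0, 0], 0],
    [[0, 0, 0], [0, 0, 0], 0],
    [[0, 0, 0], [0, 0, 0], 0]
  ]
}}

```text
clock: 12.77
eef_pos: [0.6057, -0.3074, 0.09]
tool_rot: [-0.045, 0.999, -0.0, 0.001]
ft_force: [0.0, -0.0, -1.0]
grip_width: 0.0535
grasp_force: 66.7
```

>>> {"op": "drive_tool", "data": {
  "increments": [
    [[0, 0, 0], [0, 0, 0], 1],
    [[0, 0, 0], [0, 0, 0], 1],
    [[0, 0, 0], [0, 0, 0], 1],
    [[0, 0, 0], [0, 0, 0], 1],
    [[0, 0, 10], [0, 0, 0], 1],
    [[0, 0, 35], [0, 0, 0], 1],
    [[0, 0, 40], [0, 0, 0], 1],
    [[0, 0, 40], [0, 0, 0], 1]
  ]
}}

```text
clock: 13.43
eef_pos: [0.6045, -0.3067, 0.2156]
tool_rot: [-0.045, 0.999, 0.0, -0.001]
ft_force: [1.3, 0.1, 1.0]
grip_width: 0.0853
grasp_force: 0.0
```

>>> {"op": "drive_tool", "data": {
  "increments": [
    [[0, 0, 15], [0, 0, 0], 1],
    [[4, 38, 0], [0, 0, 0], 1],
    [[4, 38, 0], [0, 0, 0], 1],
    [[4, 38, 0], [0, 0, 0], 1],
    [[5, 38, 0], [0, 0, 0], 1],
    [[4, 38, 0], [0, 0, 0], 1],
    [[5, 38, 0], [0, 0, 0], 1],
    [[5, 38, 0], [0, 0, 0], 1]
  ]
}}

```text
clock: 14.1
eef_pos: [0.6362, -0.0393, 0.2306]
tool_rot: [-0.044, 0.999, -0.0, 0.001]
ft_force: [0.1, 0.1, -0.1]
grip_width: 0.0854
grasp_force: 0.0
```

>>> {"op": "drive_tool", "data": {
  "increments": [
    [[5, 38, 0], [0, 0, 0], 1],
    [[5, 38, 0], [0, 0, 0], 1],
    [[4, 32, 0], [0, 0, 0], 1],
    [[0, 0, 0], [0, 0, 0], 1],
    [[0, 0, -20], [0, 0, 0], 1],
    [[0, 0, -20], [0, 0, 0], 1],
    [[0, 0, 0], [0, 0, 0], 1],
    [[0, 0, 0], [0, 0, 0], 1]
  ]
}}

```text
clock: 14.77
eef_pos: [0.6493, 0.0665, 0.1888]
tool_rot: [-0.044, 0.999, -0.0, -0.001]
ft_force: [0.2, -0.4, 0.3]
grip_width: 0.0855
grasp_force: 0.0
```

```bash
python3 - <<'E'
from h import *
st(); c=camera("wrist"); save("w3",c["image"])
for n in("jar","ring"):
    for s in silhouettes(n,c)[:2]:
        b=np.array(s["bbox"]); print(n,round(s["conf"],2),b, *[v.round(4) for v in fit(n,c,b,.012,(.65,0))])
E
```

```text
14.77 [649.3  66.5 188.8] phi 95.1 q [-0.044  0.999 -0.    -0.001] j [ 0.1   0.57  0.39  1.39 -0.    0.01] w 85.5 0.0 [ 0.2 -0.4  0.3]
jar 0.77 [226.2 155.  328.2 276.7] [0.6514 0.0673] [-0.5342 -1.0687  0.5335  0.7935]
ring 0.74 [173.6 157.7 236.1 218.7] [ 0.6552 -0.0011] [ 0.605   0.1612 -0.6547 -0.1959]
```

View pics/w3.png

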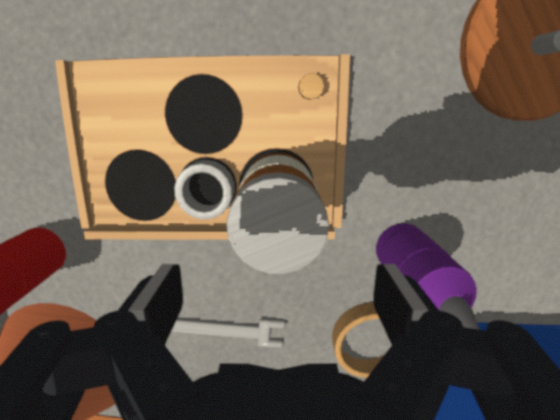

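The jar lid is centred at (278,224), between the fingers. The bottle and can discs are empty, and the purple bottle at (425,265) is clear of the fingers.

>>> {"op": "drive_tool", "data": {
  "increments": [
    [[2, 1, -20], [0, 0, 0], 1],
    [[0, 0, -30], [0, 0, 0], 1],
    [[0, 0, -30], [0, 0, 0], 1],
    [[0, 0, -16], [0, 0, 0], 1],
    [[0, 0, -6], [0, 0, 0], 1],
    [[0, 0, 0], [0, 0, 0], 1],
    [[0, 0, 0], [0, 0, 0], 1],
    [[0, 0, 0], [0, 0, 0], 1]
  ]
}}

```text
clock: 15.58
eef_pos: [0.654, 0.068, 0.0899]
tool_rot: [-0.044, 0.999, 0.0, 0.002]
ft_force: [0.6, -0.3, 0.3]
grip_width: 0.0852
grasp_force: 0.0
```

>>> {"op": "drive_tool", "data": {
  "increments": [
    [[0, 0, 0], [0, 0, 0], 0],
    [[0, 0, 0], [0, 0, 0], 0],
    [[0, 0, 0], [0, 0, 0], 0],
    [[0, 0, 0], [0, 0, 0], 0],
    [[0, 0, 0], [0, 0, 0], 0],
    [[0, 0, 0], [0, 0, 0], 0],
    [[0, 0, 0], [0, 0, 0], 0],
    [[0, 0, 0], [0, 0, 0], 0]
  ]
}}

```text
clock: 16.25
eef_pos: [0.6537, 0.0675, 0.0896]
tool_rot: [-0.044, 0.999, -0.0, 0.002]
ft_force: [-0.8, -2.0, 6.1]
grip_width: 0.0646
grasp_force: 66.6
```

>>> {"op": "drive_tool", "data": {
  "increments": [
    [[0, 0, 10], [0, 0, 0], 0],
    [[0, 0, 20], [0, 0, 0], 0],
    [[0, 0, 20], [0, 0, 0], 0],
    [[0, 0, 20], [0, 0, 0], 0],
    [[0, 0, 10], [0, 0, 0], 0],
    [[0, 0, 0], [0, 0, 0], 0],
    [[0, 0, 0], [0, 0, 0], 0]
  ]
}}

```text
clock: 16.83
eef_pos: [0.6521, 0.0681, 0.1671]
tool_rot: [-0.045, 0.999, 0.0, -0.0]
ft_force: [-0.3, -0.3, -4.7]
grip_width: 0.0647
grasp_force: 67.4
```

>>> {"op": "drive_tool", "data": {
  "increments": [
    [[-14, -25, 0], [0, 0, 0], 0],
    [[-18, -34, 0], [0, 0, 0], 0],
    [[-18, -34, 0], [0, 0, 0], 0],
    [[-16, -34, 0], [0, 0, 0], 0],
    [[-16, -34, 0], [0, 0, 0], 0],
    [[-16, -34, 0], [0, 0, 0], 0],
    [[-14, -34, 0], [0, 0, 0], 0],
    [[-14, -34, 0], [0, 0, 0], 0]
  ]
}}

```text
clock: 17.5
eef_pos: [0.5238, -0.1959, 0.1652]
tool_rot: [-0.045, 0.999, 0.001, -0.002]
ft_force: [0.7, -0.2, -3.4]
grip_width: 0.0651
grasp_force: 67.8
```

>>> {"op": "drive_tool", "data": {
  "increments": [
    [[-11, -34, 0], [0, 0, 0], 0],
    [[-10, -34, 0], [0, 0, 0], 0],
    [[0, -25, 0], [0, 0, 0], 0],
    [[0, -12, 0], [0, 0, 0], 0],
    [[0, 0, 0], [0, 0, 0], 0],
    [[0, 0, -20], [0, 0, 0], 0],
    [[0, 0, -25], [0, 0, 0], 0],
    [[0, 0, 0], [0, 0, 0], 0]
  ]
}}

```text
clock: 18.17
eef_pos: [0.5017, -0.2966, 0.1162]
tool_rot: [-0.045, 0.999, 0.004, -0.005]
ft_force: [-0.9, 1.4, -5.8]
grip_width: 0.0648
grasp_force: 68.2
```

>>> {"op": "drive_tool", "data": {
  "increments": [
    [[0, 0, -20], [0, 0, 0], 0],
    [[0, 0, -12], [0, 0, 0], 0],
    [[0, 0, 0], [0, 0, 0], 0],
    [[0, 0, 0], [0, 0, 0], 0],
    [[0, 0, 0], [0, 0, 0], 0]
  ]
}}

```text
clock: 18.58
eef_pos: [0.5059, -0.2997, 0.0913]
tool_rot: [-0.045, 0.999, -0.0, 0.0]
ft_force: [-0.3, -0.0, -3.4]
grip_width: 0.0651
grasp_force: 68.5
```

>>> {"op": "drive_tool", "data": {
  "increments": [
    [[0, 0, -7], [0, 0, 0], 0],
    [[0, 0, 0], [0, 0, 0], 0],
    [[0, 0, 0], [0, 0, 0], 0],
    [[0, 0, 0], [0, 0, 0], 0]
  ]
}}

```text
clock: 18.92
eef_pos: [0.5053, -0.3001, 0.0836]
tool_rot: [-0.044, 0.999, -0.0, 0.0]
ft_force: [0.7, 0.2, -3.5]
grip_width: 0.0648
grasp_force: 68.5
```

>>> {"op": "drive_tool", "data": {
  "increments": [
    [[0, 0, -2], [0, 0, 0], 0],
    [[0, 0, 0], [0, 0, 0], 0],
    [[0, 0, 0], [0, 0, 0], 0]
  ]
}}

```text
clock: 19.17
eef_pos: [0.5056, -0.3004, 0.0817]
tool_rot: [-0.044, 0.999, -0.0, 0.0]
ft_force: [-0.1, -1.3, -2.6]
grip_width: 0.0648
grasp_force: 68.6
```

>>> {"op": "drive_tool", "data": {
  "increments": [
    [[0, 0, -1], [0, 0, 0], 0],
    [[0, 0, 0], [0, 0, 0], 0],
    [[0, 0, 0], [0, 0, 0], 1],
    [[0, 0, 0], [0, 0, 0], 1],
    [[0, 0, 0], [0, 0, 0], 1],
    [[0, 0, 0], [0, 0, 0], 1],
    [[0, 0, 10], [0, 0, 0], 1],
    [[0, 0, 30], [0, 0, 0], 1]
  ]
}}

```text
clock: 19.83
eef_pos: [0.5021, -0.2982, 0.1164]
tool_rot: [-0.045, 0.999, 0.003, -0.004]
ft_force: [-0.8, -0.2, 0.2]
grip_width: 0.0854
grasp_force: 0.0
```

>>> {"op": "drive_tool", "data": {
  "increments": [
    [[0, 0, 40], [0, 0, 0], 1],
    [[0, 0, 40], [0, 0, 0], 1],
    [[0, 0, 30], [0, 0, 0], 1],
    [[17, 34, 0], [0, 0, 0], 1],
    [[17, 34, 0], [0, 0, 0], 1],
    [[17, 34, 0], [0, 0, 0], 1],
    [[17, 34, 0], [0, 0, 0], 1],
    [[17, 34, 0], [0, 0, 0], 1]
  ]
}}

```text
clock: 20.5
eef_pos: [0.5908, -0.1286, 0.2314]
tool_rot: [-0.044, 0.999, -0.0, 0.001]
ft_force: [0.4, -0.5, 0.2]
grip_width: 0.0855
grasp_force: 0.0
```

>>> {"op": "drive_tool", "data": {
  "increments": [
    [[17, 34, 0], [0, 0, 0], 1],
    [[17, 34, 0], [0, 0, 0], 1],
    [[17, 34, -20], [0, 0, 0], 1],
    [[14, 26, -30], [0, 0, 0], 1],
    [[0, 0, -30], [0, 0, 0], 1],
    [[0, 0, -20], [0, 0, 0], 1],
    [[0, 0, 0], [0, 0, 0], 1],
    [[0, 0, 0], [0, 0, 0], 1]
  ]
}}

```text
clock: 21.17
eef_pos: [0.6537, -0.0032, 0.1305]
tool_rot: [-0.045, 0.999, 0.0, -0.001]
ft_force: [0.4, -0.7, -0.1]
grip_width: 0.0855
grasp_force: 0.0
```

```bash
python3 - <<'E'
from h import *
st(); c=camera("wrist"); t=camera("scene"); save("w4",np.hstack([cv2.resize(c["image"],(400,300)),cv2.resize(t["image"][80:290,100:380],(400,300))]))
for s in silhouettes("ring",c)[:2]:
    b=np.array(s["bbox"]); print(round(s["conf"],2),b, *[v.round(4) for v in fit("ring",c,b,.012,(.65,0))])
E
```

```text
21.17 [653.7  -3.2 130.5] phi 95.1 q [-0.045  0.999  0.    -0.001] j [-0.    0.6   0.29  1.26 -0.   -0.09] w 85.5 0.0 [ 0.4 -0.7 -0.1]
0.85 [242.2 174.  313.8 245.5] [ 0.6569 -0.0017] [ 0.0705 -1.2895 -0.0702  1.421 ]
```

View pics/w4.png

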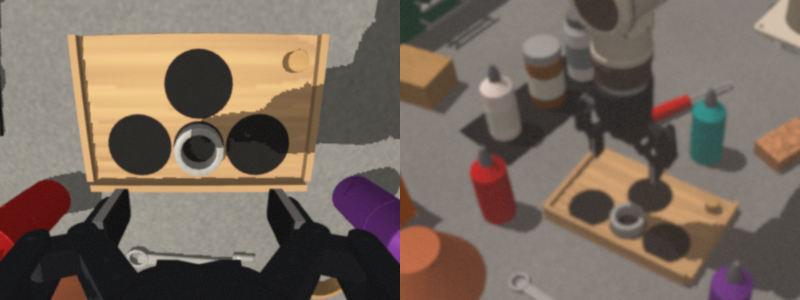

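Bottle, jar and can stand upright on the mat. The ring, at (198,150) in the wrist half, now has free space round it.

>>> {"op": "drive_tool", "data": {
  "increments": [
    [[3, 1, -25], [0, 0, 0], 1],
    [[0, 0, -30], [0, 0, 0], 1],
    [[0, 0, -25], [0, 0, 0], 1],
    [[0, 0, -18], [0, 0, 0], 1],
    [[0, 0, -10], [0, 0, 0], 1],
    [[0, 0, 0], [0, 0, 0], 1],
    [[0, 0, 0], [0, 0, 0], 1],
    [[0, 0, 0], [0, 0, 0], 1]
  ]
}}

```text
clock: 21.98
eef_pos: [0.6594, -0.0026, 0.0257]
tool_rot: [-0.044, 0.999, -0.0, 0.002]
ft_force: [0.7, -0.1, -0.4]
grip_width: 0.0855
grasp_force: 0.0
```

>>> {"op": "drive_tool", "data": {
  "increments": [
    [[-2, 0, -5], [0, 0, 0], 1],
    [[0, 0, -3], [0, 0, 0], 1],
    [[0, 0, 0], [0, 0, 0], 1],
    [[0, 0, 0], [0, 0, 0], 1]
  ]
}}

```text
clock: 22.32
eef_pos: [0.6555, -0.0023, 0.0153]
tool_rot: [-0.045, 0.999, 0.0, -0.0]
ft_force: [-0.5, -0.2, 0.2]
grip_width: 0.0854
grasp_force: 0.0
```

>>> {"op": "drive_tool", "data": {
  "increments": [
    [[0, 0, 0], [0, 0, 0], 0],
    [[0, 0, 0], [0, 0, 0], 0],
    [[0, 0, 0], [0, 0, 0], 0],
    [[0, 0, 0], [0, 0, 0], 0],
    [[0, 0, 0], [0, 0, 0], 0],
    [[0, 0, 0], [0, 0, 0], 0],
    [[0, 0, 0], [0, 0, 0], 0],
    [[0, 0, 0], [0, 0, 0], 0]
  ]
}}

```text
clock: 22.98
eef_pos: [0.6561, -0.0025, 0.016]
tool_rot: [-0.044, 0.999, -0.0, 0.001]
ft_force: [-0.8, -0.1, 5.7]
grip_width: 0.0524
grasp_force: 63.1
```

>>> {"op": "drive_tool", "data": {
  "increments": [
    [[0, 0, 10], [0, 0, 0], 0],
    [[0, 0, 20], [0, 0, 0], 0],
    [[0, 0, 30], [0, 0, 0], 0],
    [[0, 0, 20], [0, 0, 0], 0],
    [[0, 0, 0], [0, 0, 0], 0],
    [[0, 0, 0], [0, 0, 0], 0]
  ]
}}

```text
clock: 23.48
eef_pos: [0.6563, -0.0022, 0.0962]
tool_rot: [-0.045, 0.999, 0.0, 0.001]
ft_force: [-0.8, 0.4, -2.1]
grip_width: 0.0526
grasp_force: 63.3
```

>>> {"op": "drive_tool", "data": {
  "increments": [
    [[-14, 25, 0], [0, 0, 0], 0],
    [[-20, 35, 0], [0, 0, 0], 0],
    [[-20, 35, 0], [0, 0, 0], 0],
    [[-20, 35, 0], [0, 0, 0], 0],
    [[-20, 35, 0], [0, 0, 0], 0],
    [[-20, 35, 0], [0, 0, 0], 0],
    [[-20, 35, 0], [0, 0, 0], 0],
    [[-18, 32, 0], [0, 0, 0], 0]
  ]
}}

```text
clock: 24.15
eef_pos: [0.5003, 0.2656, 0.0927]
tool_rot: [-0.045, 0.999, -0.001, -0.002]
ft_force: [0.1, -0.1, -1.7]
grip_width: 0.0525
grasp_force: 63.4
```

>>> {"op": "drive_tool", "data": {
  "increments": [
    [[-14, 25, 0], [0, 0, 0], 0],
    [[0, 6, 0], [0, 0, 0], 0],
    [[0, 0, 0], [0, 0, 0], 0],
    [[0, 0, 0], [0, 0, 0], 0],
    [[0, 0, 0], [0, 0, 0], 0]
  ]
}}

```text
clock: 24.57
eef_pos: [0.4895, 0.2942, 0.094]
tool_rot: [-0.044, 0.999, -0.001, -0.001]
ft_force: [1.5, 0.4, -3.1]
grip_width: 0.0523
grasp_force: 63.5
```

```bash
python3 - <<'E'
from h import *
st()
for n in ("wrist","scene","top"):
    c=camera(n)
    if n=="wrist": save("w5",c["image"])
    for q,z,x0 in(("lamp_base",0,(.49,.29)),("ring",.092,(.49,.29))):
        for s in silhouettes(q,c)[:2]: 
            b=np.array(s["bbox"]); print(n,q,round(s["conf"],2),b,*[v.round(4) for v in fit(q,c,b,z,x0)])
E
```

```text
24.57 [489.5 294.2  94. ] phi 95.0 q [-0.044  0.999 -0.001 -0.001] j [ 0.54  0.47 -0.03  1.07 -0.    0.45] w 52.3 63.45398247241974 [ 1.5  0.4 -3.1]
wrist lamp_base 0.72 [184.2 118.3 378.1 303.5] [0.4919 0.2977] [-1.2546 -0.5825  1.2851  1.5546]
wrist ring 0.76 [216.2 214.6 344.2 347.2] [0.49   0.2962] [-0.3771  0.4711  0.3762 -0.4682]
scene lamp_base 0.6 [382.3 224.2 442.5 283.8] [0.4965 0.2975] [-2.1369  1.7933  2.1445 -1.4892]
scene ring 0.83 [407.6 212.3 438.5 238.9] [0.4952 0.2962] [ 0.9521 -0.7283 -0.9263  0.7226]
top lamp_base 0.77 [135.7 227.  191.8 290.1] [0.4887 0.2868] [-3.4218  0.2246  2.8836 -0.2362]
top ring 0.69 [136.8 248.2 156.7 267.7] [0.4881 0.2888] [-4.7648 -4.5001  5.3622  3.0858]
```

View pics/w5.png

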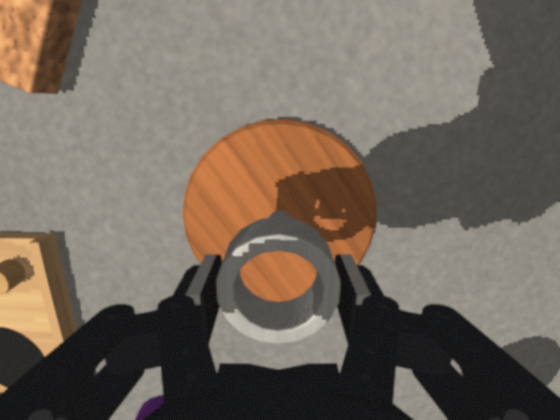

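The ring, centred at (280,283), is above the lamp base at (281,211), and both fits agree to within 2 mm. Lowering.

>>> {"op": "drive_tool", "data": {
  "increments": [
    [[2, 1, -15], [0, 0, 0], 0],
    [[0, 0, -20], [0, 0, 0], 0],
    [[0, 0, -15], [0, 0, 0], 0],
    [[0, 0, -10], [0, 0, 0], 0],
    [[0, 0, -8], [0, 0, 0], 0],
    [[0, 0, 0], [0, 0, 0], 0],
    [[0, 0, 0], [0, 0, 0], 0]
  ]
}}

```text
clock: 25.6
eef_pos: [0.4916, 0.2967, 0.0272]
tool_rot: [-0.045, 0.999, -0.0, -0.0]
ft_force: [-0.5, 0.2, -2.3]
grip_width: 0.0522
grasp_force: 63.4
```

>>> {"op": "drive_tool", "data": {
  "increments": [
    [[0, 0, -6], [0, 0, 0], 0],
    [[0, 0, 0], [0, 0, 0], 0],
    [[0, 0, 0], [0, 0, 0], 0]
  ]
}}

```text
clock: 25.85
eef_pos: [0.4918, 0.2967, 0.0215]
tool_rot: [-0.045, 0.999, 0.0, 0.0]
ft_force: [0.4, -0.2, -2.6]
grip_width: 0.0522
grasp_force: 63.4
```

>>> {"op": "drive_tool", "data": {
  "increments": [
    [[0, 0, -1], [0, 0, 0], 0],
    [[0, 0, 0], [0, 0, 0], 0],
    [[0, 0, 0], [0, 0, 0], 0]
  ]
}}

```text
clock: 26.1
eef_pos: [0.4917, 0.2967, 0.0204]
tool_rot: [-0.045, 0.999, 0.0, 0.0]
ft_force: [-0.6, -0.1, -3.0]
grip_width: 0.0524
grasp_force: 63.4
```

>>> {"op": "drive_tool", "data": {
  "increments": [
    [[0, 0, -1], [0, 0, 0], 0],
    [[0, 0, 0], [0, 0, 0], 0],
    [[0, 0, 0], [0, 0, 0], 1],
    [[0, 0, 0], [0, 0, 0], 1],
    [[0, 0, 0], [0, 0, 0], 1],
    [[0, 0, 0], [0, 0, 0], 1],
    [[0, 0, 0], [0, 0, 0], 1],
    [[0, 0, 0], [0, 0, 0], 1]
  ]
}}

```text
clock: 26.77
eef_pos: [0.4917, 0.2967, 0.0194]
tool_rot: [-0.045, 0.999, 0.0, 0.0]
ft_force: [0.4, -0.1, -0.2]
grip_width: 0.0852
grasp_force: 0.0
```

>>> {"op": "drive_tool", "data": {
  "increments": [
    [[0, 0, 20], [0, 0, 0], 1],
    [[0, 0, 35], [0, 0, 0], 1],
    [[0, 0, 40], [0, 0, 0], 1],
    [[0, 0, 40], [0, 0, 0], 1],
    [[0, 0, 40], [0, 0, 0], 1],
    [[0, 0, 35], [0, 0, 0], 1],
    [[0, 0, 0], [0, 0, 0], 1],
    [[0, 0, 0], [0, 0, 0], 1]
  ]
}}

```text
clock: 27.43
eef_pos: [0.4931, 0.2975, 0.2324]
tool_rot: [-0.045, 0.999, 0.002, 0.003]
ft_force: [-0.1, -0.2, -0.9]
grip_width: 0.0852
grasp_force: 0.0
```

```bash
python3 - <<'E'
from h import *
st(); c=camera("wrist"); t=camera("scene"); save("w6",np.hstack([cv2.resize(c["image"],(400,300)),cv2.resize(t["image"][80:290,180:460],(400,300))]))
for c in(c,t):
  for q,z in(("lamp_base",0),("ring",.015)):
    for s in silhouettes(q,c)[:1]:
        b=np.array(s["bbox"]); print(q,round(s["conf"],2),b,*[v.round(4) for v in fit(q,c,b,z,(.49,.29))])
E
```

```text
27.43 [493.1 297.5 232.4] phi 95.1 q [-0.045  0.999  0.002  0.003] j [ 0.54  0.39  0.21  1.39 -0.    0.45] w 85.2 0.0 [-0.1 -0.2 -0.9]
lamp_base 0.71 [214.1 108.4 336.1 234.9] [0.4931 0.2963] [-2.1676  1.0076  2.1505 -1.0661]
ring 0.59 [252.5 150.9 299.9 204.7] [0.4932 0.2976] [-2.3226 -0.1216  2.3255  0.1699]
lamp_base 0.96 [381.  225.7 445.8 283.5] [0.4966 0.3   ] [ 0.1321  0.8008 -0.1412 -0.6051]
ring 0.79 [400.1 236.2 431.  259.2] [0.4939 0.299 ] [ 1.8966 -1.9109 -1.7852  1.8089]
```

View pics/w6.png

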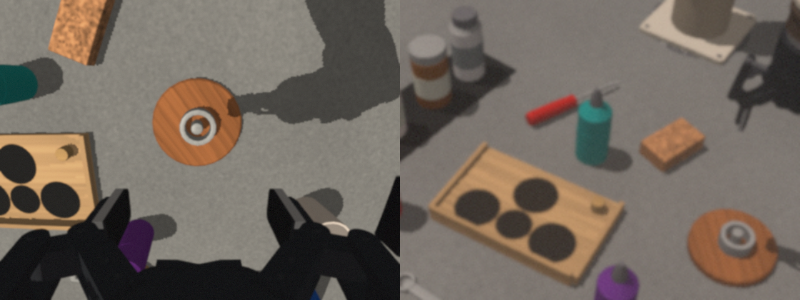

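The ring lies flat round the tube, at (198,127) in the wrist half. Now I'll return the containers, jar first.

>>> {"op": "drive_tool", "data": {
  "increments": [
    [[1, -39, 0], [0, 0, 0], 1],
    [[1, -39, 0], [0, 0, 0], 1],
    [[1, -39, 0], [0, 0, 0], 1],
    [[1, -39, 0], [0, 0, 0], 1],
    [[1, -39, 0], [0, 0, 0], 1],
    [[1, -39, 0], [0, 0, 0], 1],
    [[1, -39, 0], [0, 0, 0], 1],
    [[1, -39, 0], [0, 0, 0], 1]
  ]
}}

```text
clock: 28.4
eef_pos: [0.4987, -0.0172, 0.2283]
tool_rot: [-0.045, 0.999, 0.0, -0.001]
ft_force: [0.4, 0.4, -0.4]
grip_width: 0.0852
grasp_force: 0.0
```

>>> {"op": "drive_tool", "data": {
  "increments": [
    [[1, -39, 0], [0, 0, 0], 1],
    [[1, -39, 0], [0, 0, 0], 1],
    [[1, -39, 0], [0, 0, 0], 1],
    [[1, -39, 0], [0, 0, 0], 1],
    [[1, -39, 0], [0, 0, 0], 1],
    [[1, -39, 0], [0, 0, 0], 1],
    [[0, -39, 0], [0, 0, 0], 1],
    [[0, -10, 0], [0, 0, 0], 1]
  ]
}}

```text
clock: 29.07
eef_pos: [0.5045, -0.3036, 0.2274]
tool_rot: [-0.042, 0.999, -0.001, -0.001]
ft_force: [0.8, 1.2, -0.2]
grip_width: 0.0855
grasp_force: 0.0
```

>>> {"op": "drive_tool", "data": {
  "increments": [
    [[0, 0, 0], [0, 0, 0], 1],
    [[0, 0, 0], [0, 0, 0], 1],
    [[0, 0, 0], [0, 0, 0], 1]
  ]
}}

```text
clock: 29.32
eef_pos: [0.5053, -0.2971, 0.2285]
tool_rot: [-0.045, 0.999, 0.001, -0.001]
ft_force: [0.0, 0.6, -0.2]
grip_width: 0.0856
grasp_force: 0.0
```

```bash
python3 - <<'E'
from h import *
st()
for k in("wrist","scene","top"):
  c=camera(k)
  if k=="wrist": save("w7",c["image"])
  for q,x0 in(("jar",(.505,-.3)),("bottle",(.605,-.307)),("can",(.4,-.292))):
    for s in silhouettes(q,c)[:4]:
        b=np.array(s["bbox"]); p,r=fit(q,c,b,.004,x0)
        if np.hypot(*(p-x0))<.03: print(k,q,round(s["conf"],2),p.round(4),r.round(1))
E
```

```text
29.32 [ 505.3 -297.1  228.5] phi 95.2 q [-0.045  0.999  0.001 -0.001] j [-0.53  0.42  0.25  1.4   0.   -0.62] w 85.6 0.0 [ 0.   0.6 -0.2]
wrist jar 0.88 [ 0.5026 -0.3002] [-0.3 -0.3  0.3  0.3]
wrist bottle 0.62 [ 0.612  -0.3062] [ 1.8 -5.1 -1.8  1. ]
wrist can 0.79 [ 0.4052 -0.2937] [-2.  -0.7  2.1  0.9]
scene jar 0.63 [ 0.5032 -0.2981] [-1.7 -0.6  2.4  0.4]
scene bottle 0.6 [ 0.6102 -0.3086] [-0.7  1.4  0.8 -1.4]
scene can 0.64 [ 0.4014 -0.2959] [ 2.  -0.7 -3.2  0.7]
top jar 0.95 [ 0.4988 -0.2948] [ 1.9 -0.6 -1.2  0.7]
top bottle 0.84 [ 0.6079 -0.3078] [-0.6  0.2  0.6 -0.2]
top can 0.7 [ 0.4025 -0.2994] [ 0.2  0.9 -0.2 -0.7]
```

View pics/w7.png

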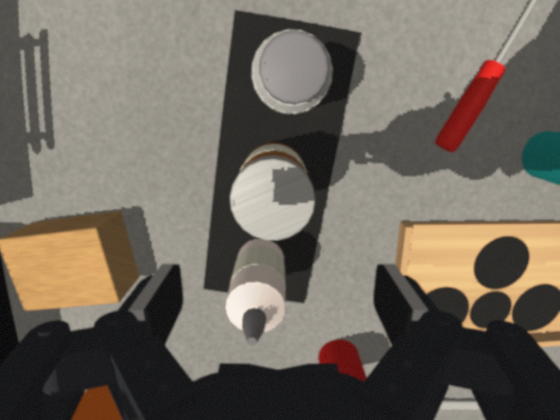

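All three stand undisturbed: can lid (291,67), jar lid (272,197), bottle nozzle (254,325). Gripping the jar at the pose where I released it.

>>> {"op": "drive_tool", "data": {
  "increments": [
    [[0, -3, -30], [0, 0, 0], 1],
    [[0, 0, -40], [0, 0, 0], 1],
    [[0, 0, -40], [0, 0, 0], 1],
    [[0, 0, -25], [0, 0, 0], 1],
    [[0, 0, -10], [0, 0, 0], 1],
    [[0, 0, 0], [0, 0, 0], 1],
    [[0, 0, 0], [0, 0, 0], 1],
    [[0, 0, 0], [0, 0, 0], 1]
  ]
}}

```text
clock: 30.58
eef_pos: [0.5072, -0.3024, 0.0866]
tool_rot: [-0.044, 0.999, -0.001, 0.002]
ft_force: [0.7, -0.3, 0.3]
grip_width: 0.0855
grasp_force: 0.0
```

>>> {"op": "drive_tool", "data": {
  "increments": [
    [[0, 0, 0], [0, 0, 0], 0],
    [[0, 0, 0], [0, 0, 0], 0],
    [[0, 0, 0], [0, 0, 0], 0],
    [[0, 0, 0], [0, 0, 0], 0],
    [[0, 0, 0], [0, 0, 0], 0],
    [[0, 0, 0], [0, 0, 0], 0],
    [[0, 0, 0], [0, 0, 0], 0],
    [[0, 0, 0], [0, 0, 0], 0]
  ]
}}

```text
clock: 31.25
eef_pos: [0.5071, -0.3019, 0.0868]
tool_rot: [-0.045, 0.999, -0.001, 0.002]
ft_force: [0.7, 1.0, 5.8]
grip_width: 0.0648
grasp_force: 66.8
```

>>> {"op": "drive_tool", "data": {
  "increments": [
    [[0, 0, 10], [0, 0, 0], 0],
    [[0, 0, 20], [0, 0, 0], 0],
    [[0, 0, 30], [0, 0, 0], 0],
    [[0, 0, 30], [0, 0, 0], 0],
    [[0, 0, 0], [0, 0, 0], 0],
    [[0, 0, 0], [0, 0, 0], 0]
  ]
}}

```text
clock: 31.75
eef_pos: [0.5068, -0.3022, 0.1766]
tool_rot: [-0.044, 0.999, -0.001, 0.002]
ft_force: [-0.3, 0.5, -4.9]
grip_width: 0.0647
grasp_force: 68.0
```

>>> {"op": "drive_tool", "data": {
  "increments": [
    [[10, 26, 0], [0, 0, 0], 0],
    [[15, 37, 0], [0, 0, 0], 0],
    [[15, 37, 0], [0, 0, 0], 0],
    [[15, 37, 0], [0, 0, 0], 0],
    [[15, 37, 0], [0, 0, 0], 0],
    [[15, 37, 0], [0, 0, 0], 0],
    [[15, 37, 0], [0, 0, 0], 0],
    [[15, 37, 0], [0, 0, 0], 0]
  ]
}}

```text
clock: 32.42
eef_pos: [0.6194, -0.0145, 0.1716]
tool_rot: [-0.044, 0.999, 0.0, -0.002]
ft_force: [0.8, -0.9, -4.6]
grip_width: 0.0649
grasp_force: 68.1
```

>>> {"op": "drive_tool", "data": {
  "increments": [
    [[15, 37, 0], [0, 0, 0], 0],
    [[12, 30, 0], [0, 0, 0], 0],
    [[6, 18, 0], [0, 0, 0], 0],
    [[0, 0, 0], [0, 0, 0], 0],
    [[0, 0, -20], [0, 0, 0], 0],
    [[0, 0, -20], [0, 0, 0], 0],
    [[0, 0, 0], [0, 0, 0], 0],
    [[0, 0, 0], [0, 0, 0], 0]
  ]
}}

```text
clock: 33.08
eef_pos: [0.6509, 0.0678, 0.1309]
tool_rot: [-0.044, 0.999, -0.0, -0.004]
ft_force: [0.1, 0.7, -3.4]
grip_width: 0.0648
grasp_force: 68.1
```

>>> {"op": "drive_tool", "data": {
  "increments": [
    [[0, 0, -20], [0, 0, 0], 0],
    [[0, 0, -10], [0, 0, 0], 0],
    [[0, 0, 0], [0, 0, 0], 0],
    [[0, 0, 0], [0, 0, 0], 0],
    [[0, 0, 0], [0, 0, 0], 0]
  ]
}}

```text
clock: 33.5
eef_pos: [0.654, 0.0684, 0.1052]
tool_rot: [-0.044, 0.999, 0.0, 0.001]
ft_force: [0.3, 0.2, -3.2]
grip_width: 0.0646
grasp_force: 68.3
```

>>> {"op": "drive_tool", "data": {
  "increments": [
    [[0, 0, -8], [0, 0, 0], 0],
    [[0, 0, 0], [0, 0, 0], 0],
    [[0, 0, 0], [0, 0, 0], 0],
    [[0, 0, 0], [0, 0, 0], 0]
  ]
}}

```text
clock: 33.83
eef_pos: [0.6536, 0.0686, 0.0963]
tool_rot: [-0.045, 0.999, -0.0, 0.0]
ft_force: [0.5, -0.3, -4.2]
grip_width: 0.0646
grasp_force: 68.3
```

>>> {"op": "drive_tool", "data": {
  "increments": [
    [[0, 0, -1], [0, 0, 0], 0],
    [[0, 0, 0], [0, 0, 0], 0],
    [[0, 0, 0], [0, 0, 0], 0]
  ]
}}

```text
clock: 34.08
eef_pos: [0.6536, 0.0687, 0.0953]
tool_rot: [-0.045, 0.999, 0.0, 0.0]
ft_force: [-0.3, -0.0, -4.8]
grip_width: 0.0646
grasp_force: 68.3
```

Half a millimetre or so to go: one more mm, then release and rise.

>>> {"op": "drive_tool", "data": {
  "increments": [
    [[0, 0, -1], [0, 0, 0], 0],
    [[0, 0, 0], [0, 0, 0], 0],
    [[0, 0, 0], [0, 0, 0], 1],
    [[0, 0, 0], [0, 0, 0], 1],
    [[0, 0, 0], [0, 0, 0], 1],
    [[0, 0, 0], [0, 0, 0], 1],
    [[0, 0, 10], [0, 0, 0], 1],
    [[0, 0, 30], [0, 0, 0], 1]
  ]
}}

```text
clock: 34.75
eef_pos: [0.6502, 0.0683, 0.1298]
tool_rot: [-0.045, 0.999, -0.0, -0.005]
ft_force: [-0.2, -0.0, -0.7]
grip_width: 0.0851
grasp_force: 0.0
```

>>> {"op": "drive_tool", "data": {
  "increments": [
    [[0, 0, 40], [0, 0, 0], 1],
    [[0, 0, 40], [0, 0, 0], 1],
    [[0, 0, 15], [0, 0, 0], 1],
    [[-5, -38, 0], [0, 0, 0], 1],
    [[-5, -38, 0], [0, 0, 0], 1],
    [[-5, -38, 0], [0, 0, 0], 1],
    [[-5, -38, 0], [0, 0, 0], 1],
    [[-5, -38, 0], [0, 0, 0], 1]
  ]
}}

```text
clock: 35.42
eef_pos: [0.6283, -0.1228, 0.2305]
tool_rot: [-0.045, 0.999, -0.0, 0.001]
ft_force: [1.8, -0.5, 0.5]
grip_width: 0.0854
grasp_force: 0.0
```

>>> {"op": "drive_tool", "data": {
  "increments": [
    [[-5, -38, 0], [0, 0, 0], 1],
    [[-5, -38, 0], [0, 0, 0], 1],
    [[-5, -38, 0], [0, 0, 0], 1],
    [[-5, -38, 0], [0, 0, 0], 1],
    [[-3, -34, 0], [0, 0, 0], 1],
    [[0, 0, 0], [0, 0, 0], 1],
    [[0, 0, 0], [0, 0, 0], 1],
    [[0, 0, 0], [0, 0, 0], 1]
  ]
}}

```text
clock: 36.08
eef_pos: [0.6055, -0.3072, 0.2296]
tool_rot: [-0.044, 0.999, 0.0, 0.0]
ft_force: [1.0, 0.2, 1.0]
grip_width: 0.0856
grasp_force: 0.0
```

>>> {"op": "drive_tool", "data": {
  "increments": [
    [[0, 0, -30], [0, 0, 0], 1],
    [[0, 0, -40], [0, 0, 0], 1],
    [[0, 0, -35], [0, 0, 0], 1],
    [[0, 0, -22], [0, 0, 0], 1],
    [[0, 0, -10], [0, 0, 0], 1],
    [[0, 0, 0], [0, 0, 0], 1],
    [[0, 0, 0], [0, 0, 0], 1],
    [[0, 0, 0], [0, 0, 0], 1]
  ]
}}

```text
clock: 36.75
eef_pos: [0.6074, -0.3074, 0.095]
tool_rot: [-0.045, 0.999, -0.001, 0.002]
ft_force: [0.8, -0.3, -0.3]
grip_width: 0.0854
grasp_force: 0.0
```

>>> {"op": "drive_tool", "data": {
  "increments": [
    [[0, 0, 0], [0, 0, 0], 0],
    [[0, 0, 0], [0, 0, 0], 0],
    [[0, 0, 0], [0, 0, 0], 0],
    [[0, 0, 0], [0, 0, 0], 0],
    [[0, 0, 0], [0, 0, 0], 0],
    [[0, 0, 0], [0, 0, 0], 0],
    [[0, 0, 0], [0, 0, 0], 0],
    [[0, 0, 0], [0, 0, 0], 0]
  ]
}}

```text
clock: 37.42
eef_pos: [0.6069, -0.3084, 0.0947]
tool_rot: [-0.044, 0.999, -0.001, 0.002]
ft_force: [-0.8, -0.9, 5.8]
grip_width: 0.0538
grasp_force: 63.3
```

>>> {"op": "drive_tool", "data": {
  "increments": [
    [[0, 0, 10], [0, 0, 0], 0],
    [[0, 0, 20], [0, 0, 0], 0],
    [[0, 0, 30], [0, 0, 0], 0],
    [[0, 0, 10], [0, 0, 0], 0],
    [[0, 0, 0], [0, 0, 0], 0],
    [[0, 0, 0], [0, 0, 0], 0]
  ]
}}

```text
clock: 37.92
eef_pos: [0.6057, -0.3075, 0.1622]
tool_rot: [-0.044, 0.999, -0.0, 0.0]
ft_force: [-0.1, -0.4, -3.5]
grip_width: 0.0534
grasp_force: 63.8
```

>>> {"op": "drive_tool", "data": {
  "increments": [
    [[6, 26, 0], [0, 0, 0], 0],
    [[8, 36, 0], [0, 0, 0], 0],
    [[8, 36, 0], [0, 0, 0], 0],
    [[8, 36, 0], [0, 0, 0], 0],
    [[8, 36, 0], [0, 0, 0], 0],
    [[8, 36, 0], [0, 0, 0], 0],
    [[7, 31, 0], [0, 0, 0], 0],
    [[0, 0, 0], [0, 0, 0], 0]
  ]
}}

```text
clock: 38.58
eef_pos: [0.6582, -0.0629, 0.1592]
tool_rot: [-0.049, 0.999, 0.002, -0.002]
ft_force: [-0.0, -0.4, -2.0]
grip_width: 0.0535
grasp_force: 64.1
```

>>> {"op": "drive_tool", "data": {
  "increments": [
    [[0, 0, 0], [0, 0, 0], 0],
    [[0, 0, -20], [0, 0, 0], 0],
    [[0, 0, -20], [0, 0, 0], 0],
    [[0, 0, -10], [0, 0, 0], 0],
    [[0, 0, 0], [0, 0, 0], 0],
    [[0, 0, 0], [0, 0, 0], 0],
    [[0, 0, 0], [0, 0, 0], 0]
  ]
}}

```text
clock: 39.17
eef_pos: [0.6589, -0.0712, 0.1128]
tool_rot: [-0.044, 0.999, -0.0, 0.0]
ft_force: [-0.4, -0.7, -2.1]
grip_width: 0.0535
grasp_force: 64.1
```

>>> {"op": "drive_tool", "data": {
  "increments": [
    [[0, 1, -8], [0, 0, 0], 0],
    [[0, 0, 0], [0, 0, 0], 0],
    [[0, 0, 0], [0, 0, 0], 0],
    [[0, 0, 0], [0, 0, 0], 0]
  ]
}}

```text
clock: 39.5
eef_pos: [0.6587, -0.0694, 0.1045]
tool_rot: [-0.045, 0.999, -0.0, 0.0]
ft_force: [-0.0, 0.3, -3.1]
grip_width: 0.0536
grasp_force: 64.1
```

>>> {"op": "drive_tool", "data": {
  "increments": [
    [[0, 0, -1], [0, 0, 0], 0],
    [[0, 0, 0], [0, 0, 0], 0],
    [[0, 0, 0], [0, 0, 0], 0]
  ]
}}

```text
clock: 39.75
eef_pos: [0.6586, -0.0693, 0.1034]
tool_rot: [-0.045, 0.999, -0.0, 0.0]
ft_force: [-0.6, 0.7, -3.2]
grip_width: 0.0534
grasp_force: 64.1
```

>>> {"op": "drive_tool", "data": {
  "increments": [
    [[0, 0, -1], [0, 0, 0], 0],
    [[0, 0, 0], [0, 0, 0], 0],
    [[0, 0, 0], [0, 0, 0], 1],
    [[0, 0, 0], [0, 0, 0], 1],
    [[0, 0, 0], [0, 0, 0], 1],
    [[0, 0, 0], [0, 0, 0], 1],
    [[0, 0, 10], [0, 0, 0], 1],
    [[0, 0, 30], [0, 0, 0], 1]
  ]
}}

```text
clock: 40.42
eef_pos: [0.6552, -0.069, 0.1378]
tool_rot: [-0.045, 0.999, 0.001, -0.005]
ft_force: [-0.1, -0.5, 0.3]
grip_width: 0.0854
grasp_force: 0.0
```

>>> {"op": "drive_tool", "data": {
  "increments": [
    [[0, 0, 40], [0, 0, 0], 1],
    [[0, 0, 40], [0, 0, 0], 1],
    [[0, 0, 10], [0, 0, 0], 1],
    [[-29, -25, 0], [0, 0, 0], 1],
    [[-29, -25, 0], [0, 0, 0], 1],
    [[-29, -25, 0], [0, 0, 0], 1],
    [[-29, -25, 0], [0, 0, 0], 1],
    [[-29, -25, 0], [0, 0, 0], 1]
  ]
}}

```text
clock: 41.08
eef_pos: [0.5123, -0.1952, 0.2332]
tool_rot: [-0.045, 0.999, -0.0, 0.001]
ft_force: [-0.4, -0.7, 1.2]
grip_width: 0.0857
grasp_force: 0.0
```

>>> {"op": "drive_tool", "data": {
  "increments": [
    [[-29, -25, 0], [0, 0, 0], 1],
    [[-29, -25, 0], [0, 0, 0], 1],
    [[-29, -25, 0], [0, 0, 0], 1],
    [[-26, -23, 0], [0, 0, 0], 1],
    [[0, 0, 0], [0, 0, 0], 1],
    [[0, 0, 0], [0, 0, 0], 1],
    [[0, 0, 0], [0, 0, 0], 1]
  ]
}}

```text
clock: 41.67
eef_pos: [0.4009, -0.2926, 0.233]
tool_rot: [-0.044, 0.999, -0.0, 0.001]
ft_force: [0.4, 0.1, -0.2]
grip_width: 0.0852
grasp_force: 0.0
```

>>> {"op": "drive_tool", "data": {
  "increments": [
    [[0, -1, -30], [0, 0, 0], 1],
    [[0, 0, -40], [0, 0, 0], 1],
    [[0, 0, -40], [0, 0, 0], 1],
    [[0, 0, -26], [0, 0, 0], 1],
    [[0, 0, -12], [0, 0, 0], 1],
    [[0, 0, 0], [0, 0, 0], 1],
    [[0, 0, 0], [0, 0, 0], 1],
    [[0, 0, 0], [0, 0, 0], 1]
  ]
}}

```text
clock: 42.33
eef_pos: [0.4023, -0.2935, 0.0854]
tool_rot: [-0.045, 0.999, -0.001, 0.001]
ft_force: [1.0, -0.0, 1.0]
grip_width: 0.0852
grasp_force: 0.0
```

>>> {"op": "drive_tool", "data": {
  "increments": [
    [[0, 0, 0], [0, 0, 0], 0],
    [[0, 0, 0], [0, 0, 0], 0],
    [[0, 0, 0], [0, 0, 0], 0],
    [[0, 0, 0], [0, 0, 0], 0],
    [[0, 0, 0], [0, 0, 0], 0],
    [[0, 0, 0], [0, 0, 0], 0],
    [[0, 0, 0], [0, 0, 0], 0],
    [[0, 0, 0], [0, 0, 0], 0]
  ]
}}

```text
clock: 43.0
eef_pos: [0.4019, -0.2944, 0.0862]
tool_rot: [-0.044, 0.999, -0.001, 0.002]
ft_force: [-0.2, -0.8, 5.2]
grip_width: 0.0585
grasp_force: 63.5
```

>>> {"op": "drive_tool", "data": {
  "increments": [
    [[0, 0, 10], [0, 0, 0], 0],
    [[0, 0, 25], [0, 0, 0], 0],
    [[0, 0, 35], [0, 0, 0], 0],
    [[0, 0, 35], [0, 0, 0], 0],
    [[0, 0, 35], [0, 0, 0], 0],
    [[0, 0, 10], [0, 0, 0], 0],
    [[0, 0, 0], [0, 0, 0], 0],
    [[0, 0, 0], [0, 0, 0], 0]
  ]
}}

```text
clock: 43.67
eef_pos: [0.4003, -0.2932, 0.2339]
tool_rot: [-0.044, 0.999, -0.0, -0.0]
ft_force: [-1.3, 0.0, -3.2]
grip_width: 0.0587
grasp_force: 65.5
```

>>> {"op": "drive_tool", "data": {
  "increments": [
    [[15, 23, 0], [0, 0, 0], 0],
    [[21, 33, 0], [0, 0, 0], 0],
    [[21, 33, 0], [0, 0, 0], 0],
    [[21, 33, 0], [0, 0, 0], 0],
    [[21, 33, 0], [0, 0, 0], 0],
    [[21, 33, 0], [0, 0, 0], 0],
    [[21, 33, 0], [0, 0, 0], 0],
    [[21, 33, 0], [0, 0, 0], 0]
  ]
}}

```text
clock: 44.33
eef_pos: [0.5615, -0.0375, 0.2307]
tool_rot: [-0.045, 0.999, 0.0, -0.003]
ft_force: [0.0, -0.5, -2.1]
grip_width: 0.0583
grasp_force: 65.5
```

>>> {"op": "drive_tool", "data": {
  "increments": [
    [[21, 31, 0], [0, 0, 0], 0],
    [[0, 0, 0], [0, 0, 0], 0],
    [[0, 0, 0], [0, 0, 0], 0],
    [[0, 0, 0], [0, 0, 0], 0]
  ]
}}

```text
clock: 44.67
eef_pos: [0.5819, -0.0083, 0.2312]
tool_rot: [-0.045, 0.999, -0.0, -0.003]
ft_force: [0.1, -0.7, -2.8]
grip_width: 0.0585
grasp_force: 65.8
```

```bash
python3 - <<'E'
from h import *
st()
for k in("wrist","scene","top"):
  c=camera(k)
  for q,x0 in(("jar",(.651,.068)),("bottle",(.66,-.069))):
    for s in silhouettes(q,c)[:4]:
        b=np.array(s["bbox"]); p,r=fit(q,c,b,.012,x0)
        if np.hypot(*(p-x0))<.03: print(k,q,round(s["conf"],2),p.round(4),r.round(1))
E
```

```text
44.67 [581.9  -8.3 231.2] phi 95.1 q [-0.045  0.999 -0.    -0.003] j [-0.01  0.41  0.24  1.41 -0.   -0.1 ] w 58.5 65.75053811073303 [ 0.1 -0.7 -2.8]
wrist bottle 0.68 [ 0.6312 -0.0679] [ -1.2 -31.1  18.4   1.2]
scene jar 0.79 [0.6488 0.0677] [-0.9 -0.2  0.9  0.2]
scene bottle 0.75 [ 0.6621 -0.0689] [-0.7  0.4  0.7 -0.4]
```

Jar and bottle are back within a few mm, so I'll lower the can (contact expected at TCP z ≈ 0.094).

>>> {"op": "drive_tool", "data": {
  "increments": [
    [[0, 0, -25], [0, 0, 0], 0],
    [[0, 0, -35], [0, 0, 0], 0],
    [[0, 0, -35], [0, 0, 0], 0],
    [[0, 0, -20], [0, 0, 0], 0],
    [[0, 0, -12], [0, 0, 0], 0],
    [[0, 0, 0], [0, 0, 0], 0],
    [[0, 0, 0], [0, 0, 0], 0],
    [[0, 0, 0], [0, 0, 0], 0]
  ]
}}

```text
clock: 45.78
eef_pos: [0.5847, -0.0085, 0.1087]
tool_rot: [-0.044, 0.999, -0.0, 0.001]
ft_force: [-0.6, 0.0, -3.2]
grip_width: 0.0581
grasp_force: 65.7
```

>>> {"op": "drive_tool", "data": {
  "increments": [
    [[0, 0, -4], [0, 0, 0], 0],
    [[0, 0, 0], [0, 0, 0], 0],
    [[0, 0, 0], [0, 0, 0], 0],
    [[0, 0, 0], [0, 0, 0], 0]
  ]
}}

```text
clock: 46.12
eef_pos: [0.5839, -0.0084, 0.1038]
tool_rot: [-0.045, 0.999, -0.0, 0.001]
ft_force: [0.5, -0.1, -2.5]
grip_width: 0.0579
grasp_force: 65.7
```

>>> {"op": "drive_tool", "data": {
  "increments": [
    [[0, 0, -7], [0, 0, 0], 0],
    [[0, 0, 0], [0, 0, 0], 0],
    [[0, 0, 0], [0, 0, 0], 0],
    [[0, 0, 0], [0, 0, 0], 0]
  ]
}}

```text
clock: 46.45
eef_pos: [0.5833, -0.0083, 0.0959]
tool_rot: [-0.045, 0.999, 0.0, -0.0]
ft_force: [-0.1, -0.3, -2.3]
grip_width: 0.0582
grasp_force: 65.7
```

>>> {"op": "drive_tool", "data": {
  "increments": [
    [[0, 0, -2], [0, 0, 0], 0],
    [[0, 0, 0], [0, 0, 0], 0],
    [[0, 0, 0], [0, 0, 0], 0]
  ]
}}

```text
clock: 46.7
eef_pos: [0.5838, -0.0084, 0.0943]
tool_rot: [-0.044, 0.999, -0.0, 0.0]
ft_force: [-0.4, -0.7, -2.5]
grip_width: 0.0583
grasp_force: 65.7
```

>>> {"op": "drive_tool", "data": {
  "increments": [
    [[0, 0, -1], [0, 0, 0], 0],
    [[0, 0, 0], [0, 0, 0], 0],
    [[0, 0, 0], [0, 0, 0], 1],
    [[0, 0, 0], [0, 0, 0], 1],
    [[0, 0, 0], [0, 0, 0], 1],
    [[0, 0, 0], [0, 0, 0], 1],
    [[0, 0, 10], [0, 0, 0], 1],
    [[0, 0, 30], [0, 0, 0], 1]
  ]
}}

```text
clock: 47.37
eef_pos: [0.58, -0.0083, 0.1293]
tool_rot: [-0.045, 0.999, 0.0, -0.005]
ft_force: [-0.9, -0.7, 0.2]
grip_width: 0.0854
grasp_force: 0.0
```

>>> {"op": "drive_tool", "data": {
  "increments": [
    [[0, 0, 40], [0, 0, 0], 1],
    [[0, 0, 40], [0, 0, 0], 1],
    [[0, 0, 30], [0, 0, 0], 1],
    [[-20, -20, 0], [0, 0, 0], 1],
    [[-30, -25, 0], [0, 0, 0], 1],
    [[-30, -25, 0], [0, 0, 0], 1],
    [[-30, -25, 0], [0, 0, 0], 1],
    [[-30, -25, 0], [0, 0, 0], 1]
  ]
}}

```text
clock: 48.03
eef_pos: [0.4422, -0.1291, 0.244]
tool_rot: [-0.045, 0.999, -0.0, 0.001]
ft_force: [0.5, -0.6, -0.6]
grip_width: 0.0857
grasp_force: 0.0
```

>>> {"op": "drive_tool", "data": {
  "increments": [
    [[-20, -25, 0], [0, 0, 0], 1],
    [[-20, -25, 0], [0, 0, 0], 1],
    [[0, 0, 0], [0, 0, 0], 1],
    [[0, 0, 0], [0, 0, 0], 1],
    [[0, 0, 0], [0, 0, 0], 1],
    [[0, 0, 0], [0, 0, 0], 1]
  ]
}}

```text
clock: 48.53
eef_pos: [0.4043, -0.1778, 0.2435]
tool_rot: [-0.045, 0.999, 0.0, 0.0]
ft_force: [0.5, 0.8, -0.3]
grip_width: 0.0853
grasp_force: 0.0
```

```bash
python3 - <<'E'
from h import *
st()
for k in("scene","top"):
  c=camera(k)
  if k=="scene": S=c["image"]
  else: save("f1",np.hstack([cv2.resize(S[80:290,170:450],(400,300)),cv2.resize(c["image"][100:310,110:390],(400,300))]))
  for q,x0,z in(("jar",(.651,.068),.012),("bottle",(.66,-.069),.012),("can",(.583,-.01),.012),("ring",(.49,.297),.015)):
    for s in silhouettes(q,c)[:4]:
        b=np.array(s["bbox"]); p,r=fit(q,c,b,z,x0)
        if np.hypot(*(p-x0))<.03: print(k,q,round(s["conf"],2),p.round(4),r.round(1))
E
```

```text
48.53 [ 404.3 -177.8  243.5] phi 95.2 q [-0.045  0.999  0.     0.   ] j [-0.41  0.12 -0.11  1.34  0.   -0.5 ] w 85.3 0.0 [ 0.5  0.8 -0.3]
scene jar 0.85 [0.6463 0.0667] [-1.3 -2.   1.1  1.4]
scene can 0.79 [ 0.5869 -0.0086] [ 1.  -1.9 -1.   1.9]
scene ring 0.94 [0.4939 0.2982] [ 2.7 -2.  -2.4  1.9]
top jar 0.69 [0.6435 0.0741] [ 1.  -0.  -1.3  0. ]
top bottle 0.78 [ 0.6605 -0.0681] [ 0.1  0.4 -0.1 -0.5]
top can 0.81 [ 0.5873 -0.0095] [-0.8 -0.7  0.8  0.8]
top ring 0.64 [0.4896 0.3013] [ 0.3 -1.8 -0.3  1.7]
```

View pics/f1.png

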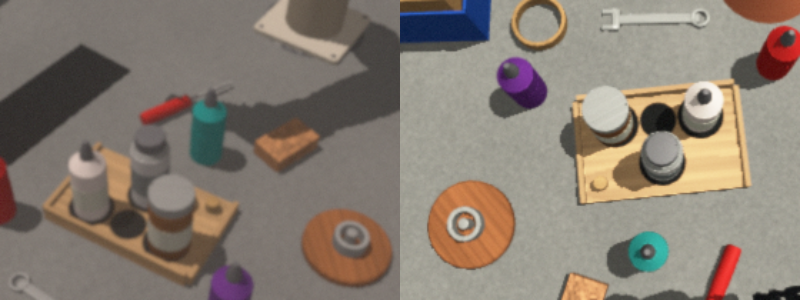

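All three stand on the board and the ring is on the tube. The jar fit differs most from the start, so I'll check the shifts by template matching against the first top and scene pictures.

```bash
python3 - <<'E'
from h import *
B=dict(top=dict(jar=(236,160,278,200,.134),bottle=(307,158,337,190,.13),can=(278,192,310,226,.14)),scene=dict(jar=(271,202,307,260,.09),bottle=(216,179,246,231,.09),can=(259,167,292,205,.13)))
for k in B:
    c=camera(k); a=cv2.imread(f"pics/{k}.png",0); n=cv2.cvtColor(c["image"],cv2.COLOR_RGB2GRAY)
    up=lambda i:cv2.resize(i,None,fx=4,fy=4,interpolation=cv2.INTER_CUBIC)
    A_,N=up(a),up(n)
    for q,(l,t,r,b,z) in B[k].items():
        T=A_[t*4:b*4,l*4:r*4]; x,y=max(l-12,0)*4,max(t-12,0)*4
        m=cv2.matchTemplate(N[y:(b+12)*4,x:(r+12)*4],T,cv2.TM_CCOEFF_NORMED); _,v,_,p=cv2.minMaxLoc(m)
        d=np.array([p[0]+x-l*4,p[1]+y-t*4])/4; u=np.array([(l+r)/2,(t+b)/2])
        print(k,q,round(v,2),d,((ground(c,u+d,z)-ground(c,u,z))*1000).round(1),"mm")
E
```

```text
top jar 0.97 [-1.   0.5] [-1.  2.] mm
top bottle 0.99 [ 0.25 -0.25] [ 0.5 -0.5] mm
top can 0.92 [ 0.5 -0.5] [ 1. -1.] mm
scene jar 0.99 [1.25 0.25] [-0.9  2.4] mm
scene bottle 1.0 [-0.25  0.  ] [ 0.3 -0.4] mm
scene can 0.98 [-1.25  0.25] [ 2.1 -1.7] mm
```

All three are within 3 mm of where they started, so I'm handing in.

```bash
python3 -c "
from workcell import *
print(job_done())"
```

```text
the job is handed in; nothing more can be done
None
```

The job is handed in at about 49 s of the 147 s limit (`job_done` gave no verdict): the ring lies flat round the lamp base's tube, and the bottle, can and jar are upright on the board within about 3 mm of their starting spots by image matching.

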